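# Fill a gift jar with macarons and close its two-part lid at the roller station

## Task

Push the tray with the open glass jar along the rollers until it is home against the end stop of the bay. There, put every macaron lying on the counter into the jar, then seat the steel disc lid flat in the jar's mouth, knob up, and screw the loose ring down over it, clockwise, until its lugs come up against the stops. Leave the jar closed and the tray home in the bay, and do not disturb the stapler or the date stamp.

Things in the scene. Friction and masses are not known exactly. Their poses are not given: they have to be found in the camera images.
- bay (a point): Bay of a low aluminium roller track, fixed on the counter (300 x 106 mm, rails 36 mm high; 7 steel rollers, then a plain black deck between cheeks 58 mm high, end stop 54 mm high). Point on the deck, 23 mm above the counter, where the middle of the tray's underside stands when home. x along the track towards the end stop, z up. The track spans x = -232 to +68 mm.
- jar_rim (a point): Centre of the open jar's rim. The jar (body 66 mm, neck 55 mm wide) is fixed upright in a loose tray, 110 mm along x, 90 mm wide, on the rollers. Rim 86.5 mm above the tray's underside, 109.5 above the counter. x = tray's forward way (to the end stop), z up. Mouth: recess 51 mm wide, 3.5 mm deep, for the disc; below it a 43 mm opening, then 53 mm wide inside, 72 mm from recess to floor.
- tray_back (a point): Middle of the rear (-x) face of the tray, 30 mm above its underside, near the top of its upright rear board (90 mm wide, top 59 mm above the counter; roller tops 23 mm). Push the tray here towards +x of bay. It rolls easily; on the bay's deck it drags with about 6 N and stays where it is left.
- thread_start (a point): Start of one of two thread ribs outside the jar's neck (62 mm over the ribs), 3.5 mm below the rim, 120 degrees anticlockwise (from above) of jar x; the other starts opposite. They run down clockwise, 11.6 mm a turn. Axes as jar_rim.
- disc_knob (a point): The disc lid: steel, 48 mm in diameter, 5 mm thick, with a round black knob, 14 mm in diameter and 16 mm tall, in its centre. The point is the centre of the knob, 13 mm above the disc's underside; z up. Seated in the jar's recess the disc stands 1.5 mm proud of the rim and this point is 9.5 mm above the rim. At first it and the ring lie in front of the till.
- ring_mid (a point): Screw ring: loose, aluminium, 12-sided, 67 mm across flats, 70 across corners, 20 mm high, lying flange up: a 3 mm flange at the top with a 40 mm hole (the knob passes through). Point: its centre, 10 mm up; z up. Flats face 15, 45, 75 .. degrees from x. Screwed home this point is 5.5 mm below the rim, and ring x parallel (either way) to jar x: there its lugs meet hard stops.
- ring_lug (a point): One of two lugs inside the ring's skirt, on its +x side (the other on -x), a dark dot on the flange above each. The ring starts with the lugs just anticlockwise of the thread starts (ring x about 130 degrees anticlockwise of jar x): ring_mid is then about 2 mm below the rim. Set down elsewhere it rests higher. Turn it clockwise about 130 degrees, sinking 3.5 mm, to the stops; little torque.
- macaron0_mid (a point): A pale macaron with a dark filling, round, 34 mm in diameter and 18 mm thick, 20 g, lying flat on the counter; the point is its centre, 9 mm up. None if this one is absent. It may be let fall into the jar from the mouth.
- macaron1_mid (a point): A pale macaron with a dark filling, round, 34 mm in diameter and 18 mm thick, 20 g, lying flat on the counter; the point is its centre, 9 mm up. None if this one is absent. It may be let fall into the jar from the mouth.
- macaron2_mid (a point): A pale macaron with a dark filling, round, 34 mm in diameter and 18 mm thick, 20 g, lying flat on the counter; the point is its centre, 9 mm up. None if this one is absent. It may be let fall into the jar from the mouth.
- macaron3_mid (a point): A pale macaron with a dark filling, round, 34 mm in diameter and 18 mm thick, 20 g, lying flat on the counter; the point is its centre, 9 mm up. None if this one is absent. It may be let fall into the jar from the mouth.
- date_stamp: Date stamp, 24 x 45 x 69 mm, standing on the counter behind the macarons; a bystander. Origin at the centre of its underside.
- stapler: Stapler, 130 x 32 x 34 mm, on the counter; a bystander. Origin at the centre of its underside.
- tray: The wooden tray with the jar; origin at the centre of its underside, axes as for jar_rim.

How it is judged:
By the outcome, as a careful person would: the job done as asked, in the order asked, and still so for the second after the job is handed in, with the robot touching nothing.
Of macaron0, macaron1, macaron2, macaron3 only 2 to 3 are there at a start; the rules pass over those that are not, and their reading is None.
At some moment in a run one of macaron0, macaron1, macaron2, macaron3 may be knocked a few centimetres aside while the robot is not near it.
It also fails if it takes over 192 s, if anything falls off the work surface, if the arm or the gripper's body presses on something with over 40 N, if the wrist force passes 120 N, or if a joint passes its speed limit or range.

## Robot

A 6-joint arm with a two-finger parallel gripper is mounted at the origin on a cart in front of the work surface, level with it; the furniture and walls round the work are solid. World frame = base frame: x ahead of the robot, y to its left, z up, the work surface at z = 0. Lengths are in mm, angles in degrees, forces in N, time in s.
With the tool pointing down it reaches from about 300 to 850 mm from the base axis. Payload 4.2 kg.
Tool frame: the origin (TCP) lies between the finger pads; the fingertips stand 22 mm ahead of it and the grasp point (between the pads) lies 3 mm ahead of it; z points along the fingers, y is the direction in which the jaws open and shut (so a half turn about z gives the same grasp; the last joint's range is limited). The gripper opens to 91 mm and grips with 3 to 60 N. Pads are 32 mm wide; open, the fingers measure 118 mm over their backs; the gripper's body (76 mm by 178 mm) begins 60 mm behind the grasp point.
Start: joints at [65.89, 18.312, 89.639, -0, 72.044, -1.146], TCP at [224.342, 529.444, 235.976] pointing down, gripper open.
Joint ranges: [-177.97, 177.97], [-48.28, 115.42], [12.27, 149.76], [-77.06, 257.06], [2.81, 150.46], [-146.56, 146.56]. Speed limits (degrees/s): [147.25, 147.25, 180, 180, 180, 180].

## Interface

Orientations are given as [roll, pitch, yaw] about the fixed x, y, z axes, in that order (R = Rz(yaw) Ry(pitch) Rx(roll)).
In Python, from workcell import * gives the robot as it stands.
- The arm moves only by the shell command python3 -m jog 'ROWS' [OPENING] [FORCE]. ROWS is text: rows parted by semicolons, each of 6 numbers parted by spaces: the shift along the tool's x, y, z in units of 0.5 m (1.0 is 0.5 m), then the turn, a rotation vector about the tool's x, y, z in units of pi/2 rad (1.0 is pi/2 rad). A call has 1 to 20 rows; each row is the pose to reach, as a shift and turn from the pose measured when the call began, along the tool's axes at that moment; what a row does not reach only later rows make up. A row lasts 1/12 s, in which the tool goes at most 41.7 mm and 7.16 degrees, less where a joint would pass 70% of its speed; a pose out of reach is approached as far as the arm can. A call with a number of a shift or a turn outside -1 to 1 is refused whole. A call with a gripper value outside its range is refused whole. OPENING is the opening, from -1 (shut) to 1 (fully open), set as the call begins (- or left out, the last holds). The fingers move at their own pace and stop on an object; FORCE is the grip in N (left out, the last holds). Time passes only in rows, so rows that repeat a pose let the fingers close. It gives the time, the measured TCP pose, the force and the opening at its end, in the units of the state.
- state(): the state, without advancing time (a new reading comes with each control period).
- grab_frame(name): name is "scene" or "top"; returns the picture (420x560x3 uint8, red, green, blue); there is no depth.
- calibration(name): a dict with "mtx" (3x3 intrinsics, pixels), "rvec" (rotation vector, rad) and "tvec" (3), from world to camera coordinates, as OpenCV has them. Camera axes: x right, y down, z forward; pixel columns grow to the right and rows downward; lengths in mm; the calibration is good to about 2 mm. A picture is of the moment at which its call begins. calibration takes no time and is no camera call.
- job_done(): hands the job in, once; it reports no verdict.
Trained networks look in the newest picture that a camera, given by its name, has taken for a name from the list of things; names that differ only in an ending like _2 or _b are one class to them, and where a whole thing is asked for, a point or a joint stands for the part that bears it (a point fixed in the world has none). Each returns a list of dicts, best first, with "confidence" (0 to 1); they miss things now and then, are a little off and sometimes report something else, mostly with a low value. They report only what shows in the picture. A call takes as long as a camera call.
- spot_in(query, camera): "rect" ([left, top, right, bottom] in pixels, round what is visible of it).
- tip_of(query, camera): "location" ([column, row] in pixels: a listed point, or the origin of a listed thing).
The state is a dict: "time_s": time; "qpos": joint angles; "qvel": joint speeds; "effort": joint torques, N m; "ee_pos": TCP position; "ee_rot": TCP orientation; "force": force on the tool from outside, world axes, zero at the start; "torque": the same for the moment, N m; "gripper_width": finger opening in mm.
Only numpy, scipy, OpenCV 4.12 (cv2) and the standard library are available. Lean on these libraries where they do the work, as an engineer would, in place of code of your own. Each camera call takes 0.05 s, during which the arm holds its last target. There are 200 camera calls.

## Working session

There is one attempt and no reset: what is moved stays moved. The work goes in short steps, Python scripts to look and compute and a shell command to move; the robot and the scene stay as the last step left them, time stands still between calls to the robot, and variables do not carry over. Pictures are saved under pics/ and viewed, about 12 in all and at most 16, crops included, and the job is handed in when it is done.

```bash
ls; mkdir -p pics; cat > h.py <<'E'
from workcell import *
import numpy as np, cv2
from scipy.spatial.transform import Rotation as R
def cam(n):
    c=calibration(n); return np.array(c['mtx'],float),R.from_rotvec(np.ravel(c['rvec'])).as_matrix(),np.ravel(c['tvec']).astype(float)
def ray(n,p):
    K,Rm,t=cam(n); d=Rm.T@np.linalg.inv(K)@np.array([p[0],p[1],1.]); return -Rm.T@t,d/np.linalg.norm(d)
def onz(n,p,z):
    o,d=ray(n,p); return o+d*(z-o[2])/d[2]
def tri(ps):
    A=np.zeros((3,3));b=np.zeros(3)
    for n,p in ps:
        o,d=ray(n,p);M=np.eye(3)-np.outer(d,d);A+=M;b+=M@o
    return np.linalg.solve(A,b)
def proj(n,X):
    K,Rm,t=cam(n); q=K@(Rm@np.array(X,float)+t); return q[:2]/q[2]
def row(target,rpy=None):
    "shift+turn in units from the current pose"
    s=state(); Rc=R.from_euler('xyz',s['ee_rot'],degrees=True)
    d=Rc.inv().apply(np.array(target)-s['ee_pos'])/500
    w=np.zeros(3)
    if rpy is not None: w=(Rc.inv()*R.from_euler('xyz',rpy,degrees=True)).as_rotvec()/(np.pi/2)
    return np.round(np.r_[d,w],4)
E
python3 - <<'E'
from h import *
s=state();print(s)
for n in ("scene","top"):
    im=grab_frame(n);cv2.imwrite(f'pics/{n}0.png',im[...,::-1]);print(n,ray(n,(280,210)))
Z={'bay':23,'jar_rim':109.5,'tray_back':53,'thread_start':106,'disc_knob':13,'ring_mid':10,'ring_lug':10,'macaron0_mid':9,'date_stamp':0,'stapler':0,'tray':23}
for q,z in Z.items():
    L={}
    for n in ("scene","top"):
        for d in tip_of(q,n)[:5]:
            if d['confidence']>.2:
                L.setdefault(n,d['location']);print(q,n,np.round(d['location'],1),round(d['confidence'],2),onz(n,d['location'],z).round(1))
    if len(L)==2: print('   tri',tri(L.items()).round(1))
E
```

```text
pics
{'time_s': 0.0, 'qpos': array([ 6.58907824e+01,  1.83515215e+01,  8.97068334e+01, -2.14694777e-03,
        7.20445276e+01, -1.14461230e+00]), 'qvel': array([-0.08289434, -0.04978305, -0.02622734, -0.0460089 ,  0.03143659,
        0.03842212]), 'effort': array([-6.81897618e-04, -4.12478936e+01, -2.31966662e+01,  7.25296210e-02,
        4.58408170e-02, -1.55895227e-04]), 'ee_pos': array([224.14688827, 528.99641385, 235.11856094]), 'ee_rot': array([-1.79897097e+02, -1.43865358e-05,  1.57036058e+02]), 'force': array([-0.11179846,  0.25897817, -0.23439788]), 'torque': array([-0.02682099, -0.05952683, -0.01054659]), 'gripper_width': 91.24961876282951}
scene (array([-146.3774727 , -790.0354575 , 1035.09536792]), array([ 0.53476877,  0.44240217, -0.71993241]))
top (array([ 412.63377053, -198.34009926, 1229.69467911]), array([ 1.31979520e-01, -3.94102936e-04, -9.91252365e-01]))
bay scene [329.  286.8] 0.75 [ 478.3 -417.5   23. ]
bay scene [207.1 227.7] 0.53 [437.8 -55.9  23. ]
bay top [365.2 245.4] 0.85 [ 482.  -416.5   23. ]
bay top [309.4 233.3] 0.64 [ 512.8 -274.4   23. ]
   tri [ 481
[... 844 characters left out ...]
op [227.  250.3] 0.68 [469.3 -61.   10. ]
macaron0_mid scene [335.  238.8] 0.55 [ 621.4 -338.     9. ]
macaron0_mid scene [181.6 213.3] 0.49 [441.5  47.2   9. ]
macaron0_mid scene [317.5 226. ] 0.28 [ 630.3 -275.7    9. ]
macaron0_mid top [337.  191.2] 0.47 [ 625.1 -348.8    9. ]
   tri [ 620.2 -344.3   16.3]
date_stamp scene [358.9 211.6] 0.55 [ 750.  -330.3    0. ]
date_stamp top [333.7 152.5] 0.5 [ 732.  -342.9    0. ]
   tri [ 726.4 -340.9   25.8]
stapler scene [373.7 261.4] 0.98 [ 625.4 -453.5    0. ]
stapler top [377.9 195.9] 0.66 [ 614.  -457.3    0. ]
stapler top [318.5 244.8] 0.38 [ 484.7 -299.4    0. ]
   tri [ 613.5 -456.4   13.3]
tray top [320.1 244.6] 0.74 [ 483.8 -301.6   23. ]
```

```bash
python3 -c "
import cv2
a=cv2.imread('pics/scene0.png')[150:330,150:420];b=cv2.imread('pics/top0.png')[130:310,150:420]
import numpy as np
cv2.imwrite('pics/c0.png',np.hstack([cv2.resize(a,(400,267)),cv2.resize(b,(400,267))]))
cv2.imwrite('pics/c1.png',cv2.resize(b,(800,533),interpolation=cv2.INTER_CUBIC))"
```

```text
(no output)
```

View pics/c1.png

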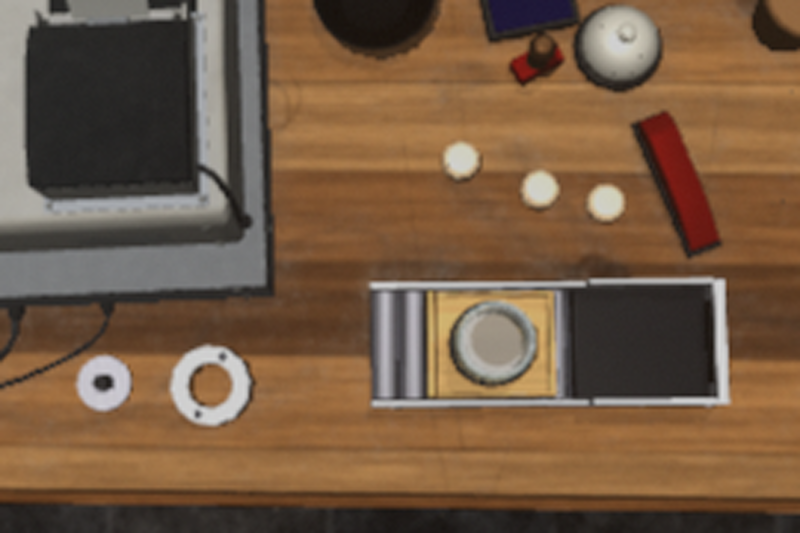

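View pics/scene0.png

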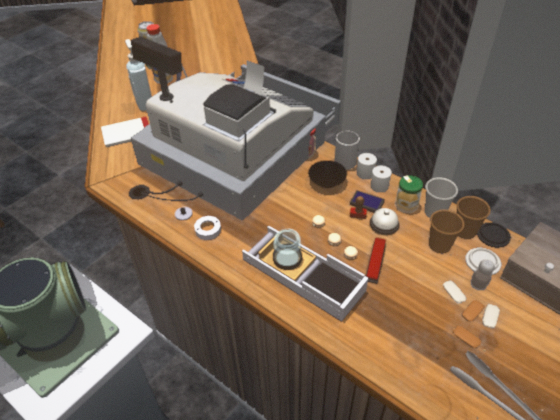

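The top view shows three macarons at about (305,184), (332,194) and (354,198) px. The disc is at (185,259) and the ring at (221,260), with dots at (225,250) and (217,269). The tray sits on the rollers and the end stop is towards the right (-y). I'll measure these to sub-pixel.

```bash
cat >> h.py <<'E'
def blob(n,im,p,r,f,mina=15):
    "centroid of the mask f(window) component nearest p"
    x0,y0=int(p[0]-r),int(p[1]-r);w=im[y0:y0+2*r+1,x0:x0+2*r+1].astype(int)
    k,_,st,c=cv2.connectedComponentsWithStats(f(w).astype(np.uint8))
    o=[(np.hypot(*(c[i]-r)),i) for i in range(1,k) if st[i,4]>=mina]
    if not o: return None
    i=min(o)[1];return c[i]+[x0,y0],st[i,2:]
white=lambda w:(w.min(-1)>150)
def macs(near=None):
    T=grab_frame('top');S=grab_frame('scene');out=[]
    for p in near:
        q=blob('top',T,proj('top',(*p,14)),16,lambda w:(w[...,2]>140)&(w.min(-1)>130))
        u=blob('scene',S,proj('scene',(*p,12)),12,lambda w:(w[...,2]>120)&(w.min(-1)>115))
        out.append((q,u))
        if q is not None: print('mac top',q[0].round(1),q[1],onz('top',q[0],16).round(1))
        if u is not None: print('   scene',u[0].round(1),u[1],onz('scene',u[0],13).round(1), 'tri',tri([('top',q[0]),('scene',u[0])]).round(1) if q else '')
E
python3 - <<'E'
from h import *
print(cam('top')[0].round(0).tolist(),cam('scene')[0][0,0])
P=[onz('top',p,12)[:2] for p in [(305.2,184),(332.2,193.8),(354.5,198.5)]]
macs(P)
T=grab_frame('top');S=grab_frame('scene')
hull=lambda m:m
def fit(n,im,p,r,thr):
    x0,y0=int(p[0]-r),int(p[1]-r);w=im[y0:y0+2*r,x0:x0+2*r].min(-1)>thr
    cs,_=cv2.findContours(w.astype(np.uint8),cv2.RETR_EXTERNAL,cv2.CHAIN_APPROX_NONE)
    c=max(cs,key=cv2.contourArea);e=cv2.fitEllipse(c);return np.array(e[0])+[x0,y0],e[1],e[2]
for nm,pt,ps,z in (('disc',(184.5,259),(183,213),5),('ring',(221,260),(207.5,228.5),20)):
    a=fit('top',T,pt,20,140);b=fit('scene',S,ps,20,140)
    print(nm,a,onz('top',a[0],z).round(1),'|',b,onz('scene',b[0],z).round(1),tri([('top',a[0]),('scene',b[0])]).round(1))
dark=lambda w:w.max(-1)<110
for p in [(225,250),(217,269),(185,259)]:
    q=blob('top',T,p,4,dark,2);print('dot',p,q, None if q is None else onz('top',q[0],20).round(1))
K=lambda a,s,nm:None
cv2.imwrite('pics/ring.png',cv2.resize(T[245:280,165:245,::-1],(800,350),interpolation=cv2.INTER_CUBIC))
tb=T[215:275,265:405,::-1]
cv2.imwrite('pics/track.png',cv2.resize(tb,(800,343),interpolation=cv2.INTER_CUBIC))
a=cv2.imread('pics/ring.png');b=cv2.imread('pics/track.png');cv2.imwrite('pics/both.png',cv2.resize(np.vstack([a,b]),(690,598)))
E
```

```text
[[469.0, 0.0, 267.0], [0.0, 469.0, 207.0], [0.0, 0.0, 1.0]] 518.3436028296578
mac top [305.2 183.2] [11 11 87] [ 645.3 -264.9   16. ]
   scene [318.1 219.4] [ 13  10 104] [ 647.7 -265.    13. ] tri [ 646.  -265.4   14.5]
mac top [331.9 193. ] [11 11 91] [ 619.1 -334.5   16. ]
   scene [334.1 237.4] [ 13  10 109] [ 620.9 -335.3   13. ] tri [ 619.9 -335.2   13.6]
mac top [354.3 197.6] [11 10 88] [ 606.9 -392.6   16. ]
   scene [350.3 250.9] [ 14  11 115] [ 608.4 -393.3   13. ] tri [ 607.6 -393.3   13.7]
disc (array([184.59218979, 258.89197731]), (17.10643196105957, 17.931930541992188), 32.13469314575195) [446.9  50.2   5. ] | (array([183.03558922, 212.79642677]), (11.330973625183105, 16.651222229003906), 77.86847686767578) [447.6  48.7   5. ] [447.5  49.8   4.3]
ring (array([220.43683052, 259.67584419]), (25.56976318359375, 25.90534019470215), 33.19615173339844) [444.7 -45.6  20. ] | (array([206.78623009, 225.33154678]), (19.053102493286133, 26.269628524780273), 81.2674331665039) [445.2 -47.2  20. ] [445.3 -46.   19. ]
dot (225, 250) (array([224.5, 250. ]), array([2, 1, 2], dtype=int32)) [469.6 -55.7  20. ]
dot (217, 269) (array([216. , 269.5]), array([1, 2, 2], dtype=int32)) [419.6 -34.6  20. ]
dot (185, 259) (array([184.34615385, 258.84615385]), array([ 6,  5, 26], dtype=int32)) [446.6  47.8  20. ]
```

View pics/both.png

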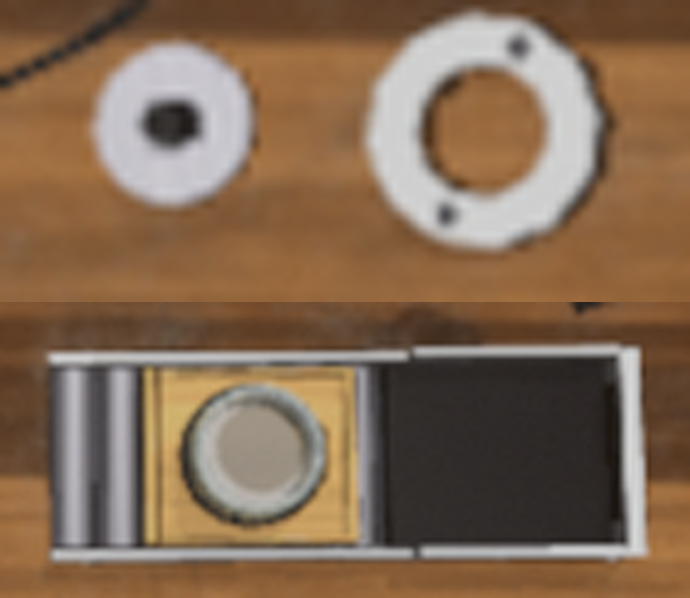

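The ring dots are at (225.0,250.4) and (216.8,269.8) px. The track outline runs from (274.7,225.3)/(275.5,267.3) to (394.8,223.7)/(395.8,265.9). The jar and tray stand at its left half.

```bash
python3 - <<'E'
from h import *
a,b=[onz('top',p,20) for p in ((225.05,250.4),(216.8,269.8))]
d=a-b;print('ring c',(a+b)/2,'ang',np.degrees(np.arctan2(d[1],d[0])),np.hypot(*d[:2]))
c=[onz('top',p,z)[:2] for p,z in (((274.7,225.3),36),((275.5,267.3),36),((394.8,223.7),54),((395.8,265.9),54))]
print(np.round(c,1));A=(c[0]+c[1])/2;B=(c[2]+c[3])/2;u=(B-A);L=np.hypot(*u);u/=L
print('len',L,'yaw',np.degrees(np.arctan2(u[1],u[0])),'bay',A+u*232,B-u*68,'axis w',np.hypot(*(c[0]-c[1])))
# dark deck corners not used
for q in('bay','jar_rim','tray_back'):
    for n in('top','scene'):
        L=[d['location'] for _ in range(3) for d in tip_of(q,n)[:1]];print(q,n,np.round(L,1).tolist())
t=np.array([480.4,-288.2]);print('rear', t-u*55, 'start tcp',t-u*(55+16+25))
print('row to above push start',row([t[0]-u[0]*100,t[1]-u[1]*100,200],[180,0,90]))
E
```

```text
ring c [443.72235899 -46.91838641  20.        ] ang -22.353213088134588 53.704373420243314
[[ 532.1 -185.3]
 [ 425.6 -187.4]
 [ 534.6 -486. ]
 [ 429.8 -484.9]]
len 299.0795715661396 yaw -89.35081477419985 bay [ 481.47447184 -418.33774861] [ 481.46404322 -417.41737926] axis w 106.53205663485875
bay top [[362.8, 246.3], [362.8, 246.3], [362.8, 246.3]]
bay scene []
jar_rim top [[318.5, 245.4], [318.5, 245.4], [318.5, 245.4]]
jar_rim scene []
tray_back top [[295.1, 245.6], [295.1, 245.6], [295.1, 245.6]]
tray_back scene [[265.5, 243.4], [265.5, 243.4], [265.5, 243.4]]
rear [ 479.77684025 -233.20353037] start tcp [ 479.31230299 -192.2061621 ]
row to above push start [-1.0294e+00 -1.1227e+00  7.1900e-02  1.0000e-04 -0.0000e+00  7.4490e-01]
```

```bash
python3 -m jog '-0.515 -0.561 0.036 0 0 0.372;-0.515 -0.561 0.036 0 0 0.372;-0.515 -0.561 0.036 0 0 0.372;-0.515 -0.561 0.036 0 0 0.372;-0.515 -0.561 0.036 0 0 0.372;-0.515 -0.561 0.036 0 0 0.372;-0.515 -0.561 0.036 0 0 0.372;-0.515 -0.561 0.036 0 0 0.372;-0.515 -0.561 0.036 0 0 0.372;-0.515 -0.561 0.036 0 0 0.372' -0.1; python3 -c "
from h import *
print(row([479.5,-188,150],[180,0,90.5]),row([479.5,-188,69],[180,0,90.5]))"
```

```text
time_s: 3.13
ee_pos: [352.9, 165.7, 217.9]
ee_rot: [-179.9, 0.1, 123.2]
force: [-1.3, 1.1, -1.0]
gripper_width: 40.9
[-7.302e-01 -1.757e-01  1.378e-01 -1.000e-04  1.800e-03  3.637e-01] [-7.298e-01 -1.756e-01  2.998e-01 -1.000e-04  1.800e-03  3.637e-01]
```

```bash
python3 -m jog '-0.73 -0.176 0.138 0 0.002 0.364;-0.73 -0.176 0.138 0 0.002 0.364;-0.73 -0.176 0.138 0 0.002 0.364;-0.73 -0.176 0.138 0 0.002 0.364;-0.73 -0.176 0.138 0 0.002 0.364;-0.73 -0.176 0.138 0 0.002 0.364;-0.73 -0.176 0.138 0 0.002 0.364;-0.73 -0.176 0.138 0 0.002 0.364;-0.73 -0.176 0.138 0 0.002 0.364;-0.73 -0.176 0.138 0 0.002 0.364;-0.73 -0.176 0.2 0 0.002 0.364;-0.73 -0.176 0.25 0 0.002 0.364;-0.73 -0.176 0.30 0 0.002 0.364;-0.73 -0.176 0.30 0 0.002 0.364;-0.73 -0.176 0.30 0 0.002 0.364'; python3 -c "
from h import *
print(row([479.5,-188,69],[180,0,90.5]),row([481.5,-345,69],[180,0,90.5]))"
```

```text
time_s: 4.38
ee_pos: [479.0, -187.3, 68.3]
ee_rot: [-179.8, -0.1, 90.5]
force: [0.2, 0.3, -0.1]
gripper_width: 41.0
[-0.0014  0.001  -0.0013 -0.0017 -0.0011 -0.0001] [-3.154e-01  2.300e-03 -1.900e-03 -1.700e-03 -1.100e-03 -1.000e-04]
```

```bash
python3 -m jog '-0.03 0 0 0 0 0;-0.05 0 0 0 0 0;-0.06 0 0 0 0 0;-0.07 0 0 0 0 0;-0.08 0 0 0 0 0;-0.09 0 0 0 0 0;-0.1 0.001 0 0 0 0;-0.11 0.001 0 0 0 0;-0.12 0.001 0 0 0 0;-0.13 0.001 0 0 0 0;-0.14 0.001 0 0 0 0;-0.15 0.001 0 0 0 0;-0.16 0.001 0 0 0 0;-0.17 0.001 0 0 0 0;-0.18 0.001 0 0 0 0;-0.19 0.001 0 0 0 0;-0.2 0.002 0 0 0 0;-0.21 0.002 0 0 0 0;-0.22 0.002 0 0 0 0;-0.23 0.002 0 0 0 0'; python3 -m jog '-0.01 0 0 0 0 0;-0.02 0 0 0 0 0;-0.03 0 0 0 0 0;-0.04 0 0 0 0 0;-0.05 0 0 0 0 0;-0.055 0 0 0 0 0;-0.06 0 0 0 0 0;-0.065 0 0 0 0 0'
```

```text
time_s: 6.05
ee_pos: [480.6, -302.4, 67.9]
ee_rot: [-179.8, -0.2, 90.5]
force: [0.6, 3.0, -0.5]
gripper_width: 41.1
time_s: 6.72
ee_pos: [480.7, -334.3, 67.5]
ee_rot: [-179.8, -0.3, 90.5]
force: [-0.0, 4.6, -0.6]
gripper_width: 40.8
```

Creep on in 2 mm steps until the force rises.

```bash
python3 -m jog '-0.004 0 0 0 0 0;-0.008 0 0 0 0 0;-0.012 0 0 0 0 0;-0.016 0 0 0 0 0;-0.018 0 0 0 0 0'; python3 -m jog '-0.004 0 0 0 0 0;-0.006 0 0 0 0 0;-0.008 0 0 0 0 0'
```

```text
time_s: 7.13
ee_pos: [480.7, -342.4, 67.6]
ee_rot: [-179.7, -0.4, 90.4]
force: [-0.0, 6.3, 2.0]
gripper_width: 40.8
time_s: 7.38
ee_pos: [480.7, -345.4, 67.6]
ee_rot: [-179.7, -0.5, 90.4]
force: [-0.4, 6.3, 2.3]
gripper_width: 40.8
```

```bash
python3 -m jog '-0.003 0 0 0 0 0;-0.005 0 0 0 0 0;-0.006 0 0 0 0 0'
```

```text
time_s: 7.63
ee_pos: [480.6, -346.2, 67.7]
ee_rot: [-179.7, -0.8, 90.3]
force: [1.4, 9.7, 3.9]
gripper_width: 40.7
```

```bash
python3 -m jog '-0.004 0 0 0 0 0;-0.008 0 0 0 0 0;-0.01 0 0 0 0 0'; python3 -m jog '-0.004 0 0 0 0 0;-0.008 0 0 0 0 0;-0.008 0 0 0 0 0'
```

```text
time_s: 7.88
ee_pos: [480.7, -346.5, 67.8]
ee_rot: [-179.6, -1.3, 90.2]
force: [1.5, 19.1, 7.8]
gripper_width: 41.0
time_s: 8.13
ee_pos: [480.7, -346.5, 68.0]
ee_rot: [-179.6, -1.8, 90.1]
force: [1.9, 14.6, 5.8]
gripper_width: 40.9
```

The TCP stalled at y = -346.5 with 15 to 19 N, so the tray is home. I'll back off, rise and look.

```bash
python3 -m jog '0.03 0 0 0 0.02 0;0.08 0 0 0 0.02 0;0.12 0 -0.05 0 0.02 0;0.15 0 -0.15 0 0.02 0;0.25 0 -0.25 0 0.02 0;0.35 0 -0.25 0 0.02 0;0.4 0 -0.25 0 0.02 0;0.4 0 -0.25 0 0.02 0' 0.35; cat > look.py <<'E'
from h import *
T=grab_frame('top');S=grab_frame('scene')
import sys
cv2.imwrite(f'pics/{sys.argv[1]}.png',np.hstack([cv2.resize(T[150:290,265:405,::-1],(400,400),interpolation=cv2.INTER_CUBIC),cv2.resize(S[200:320,250:390,::-1],(400,343),interpolation=cv2.INTER_CUBIC).copy() if 0 else cv2.resize(S[190:330,250:390,::-1],(400,400),interpolation=cv2.INTER_CUBIC)]))
E
python3 look.py p1; python3 - <<'E'
from h import *
print(state()['ee_pos'],state()['ee_rot'])
for q in('jar_rim','tray_back','bay','thread_start'):
    L={}
    for n in('top','scene'):
        for d in tip_of(q,n)[:2]:
            L.setdefault(n,d['location']);print(q,n,d['location'],round(d['confidence'],2))
    if len(L)==2:print(tri(L.items()).round(1))
macs([(645,-265),(619,-335),(607,-393)])
E
```

```text
time_s: 8.8
ee_pos: [482.0, -148.5, 201.7]
ee_rot: [-179.9, -3.5, 90.2]
force: [-0.7, -0.1, -0.8]
gripper_width: 61.3
[ 482.05587408 -148.72020296  201.0443033 ] [-179.82985374   -3.43274372   90.37703664]
jar_rim top [374.7, 246.3] 0.77
tray_back top [343.3, 243.2] 0.65
tray_back scene [309.0, 268.7] 0.77
tray_back scene [329.0, 284.0] 0.27
[ 484.7 -356.9   38.9]
bay scene [331.5, 287.0] 0.67
thread_start top [366.8, 232.5] 0.85
thread_start scene [333.2, 255.8] 0.75
[ 507.4 -405.8  102.5]
mac top [305.1 183.2] [11 11 86] [ 645.4 -264.9   16. ]
   scene [318.1 219.3] [ 13  11 112] [ 647.9 -264.8   13. ] tri [ 646.1 -265.4   14.7]
mac top [331.9 193. ] [11 11 91] [ 619.1 -334.5   16. ]
   scene [334.3 237.2] [ 14  11 117] [ 621.8 -335.3   13. ] tri [ 620.  -335.3   14.4]
mac top [354.3 197.6] [11 10 86] [ 606.8 -392.7   16. ]
   scene [350.5 250.9] [ 14  11 120] [ 608.7 -393.6   13. ] tri [ 607.7 -393.5   13.7]
```

View pics/p1.png

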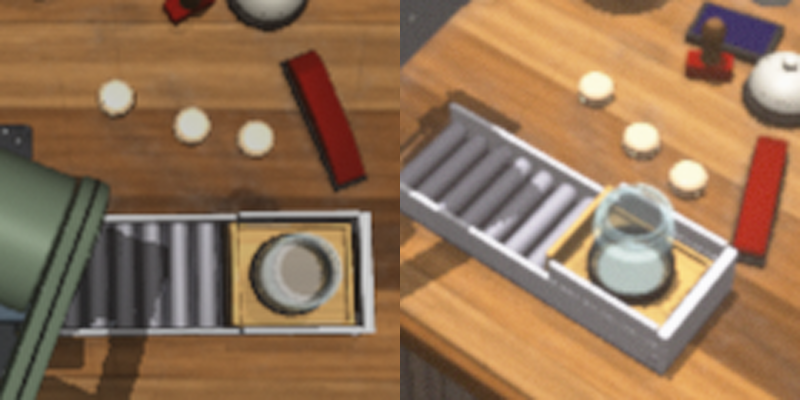

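The tray is home in the bay. Three macarons, the stamp and the stapler are untouched. First pick is macaron A at (646,-265).

```bash
python3 -c "
from h import *
print(row([645.6,-265.2,110],[180,0,60]))
print(row([645.6,-265.2,27],[180,0,60]))"
```

```text
[-0.2392  0.33    0.1602 -0.0154 -0.0373  0.3342]
[-0.2495  0.3313  0.3259 -0.0154 -0.0373  0.3342]
```

```bash
python3 -m jog '-0.239 0.33 0.16 -0.0154 -0.0373 0.3342;-0.239 0.33 0.16 -0.0154 -0.0373 0.3342;-0.239 0.33 0.16 -0.0154 -0.0373 0.3342;-0.239 0.33 0.16 -0.0154 -0.0373 0.3342;-0.239 0.33 0.16 -0.0154 -0.0373 0.3342;-0.239 0.33 0.16 -0.0154 -0.0373 0.3342;-0.239 0.33 0.16 -0.0154 -0.0373 0.3342;-0.241 0.331 0.2 -0.0154 -0.0373 0.3342;-0.245 0.331 0.25 -0.0154 -0.0373 0.3342;-0.248 0.331 0.30 -0.0154 -0.0373 0.3342;-0.249 0.331 0.322 -0.0154 -0.0373 0.3342;-0.2495 0.331 0.326 -0.0154 -0.0373 0.3342;-0.2495 0.331 0.326 -0.0154 -0.0373 0.3342' 0.25 8
```

```text
time_s: 10.48
ee_pos: [644.9, -264.9, 27.4]
ee_rot: [-180.0, -0.0, 60.0]
force: [0.3, 0.3, 0.9]
gripper_width: 56.7
```

```bash
python3 -m jog '0 0 0 0 0 0;0 0 0 0 0 0;0 0 0 0 0 0;0 0 0 0 0 0;0 0 0 0 0 0' -1 8; python3 -m jog '0 0 -0.05 0 0 0;0 0 -0.12 0 0 0;0 0 -0.2 0 0 0;0 0 -0.25 0 0 0'; python3 - <<'E'
from h import *
T=grab_frame('top');S=grab_frame('scene')
# jar rim ellipse: view enlarged
cv2.imwrite('pics/jar.png',np.hstack([cv2.resize(T[220:270,345:395,::-1],(400,400),interpolation=cv2.INTER_CUBIC),cv2.resize(S[235:285,305:355,::-1],(400,400),interpolation=cv2.INTER_CUBIC)]))
for q in('jar_rim',):
    for n in('top','scene'):
        for d in tip_of(q,n)[:1]: print(n,d, onz(n,d['location'],109.5))
print(proj('top',(481,-417.5,109.5)),proj('scene',(481,-417.5,109.5)))
print(row([481,-417.5,175],[180,0,60]))
E
```

```text
time_s: 10.9
ee_pos: [645.5, -265.1, 28.7]
ee_rot: [179.9, -0.0, 60.0]
force: [-0.6, 1.0, 3.9]
gripper_width: 33.3
time_s: 11.23
ee_pos: [646.5, -265.5, 157.8]
ee_rot: [179.7, -0.1, 60.0]
force: [0.4, -0.0, 1.3]
gripper_width: 33.2
top {'location': [372.2, 245.9], 'confidence': 0.92} [ 475.91772822 -417.36313032  109.5       ]
scene {'location': [334.2, 264.3], 'confidence': 0.69} [ 482.64071751 -423.45338767  109.5       ]
[372.19951701 243.75456895] [331.59497276 263.47613563]
[-4.283e-01 -1.322e-01 -4.190e-02  1.600e-03 -3.000e-04  2.000e-04]
```

View pics/jar.png

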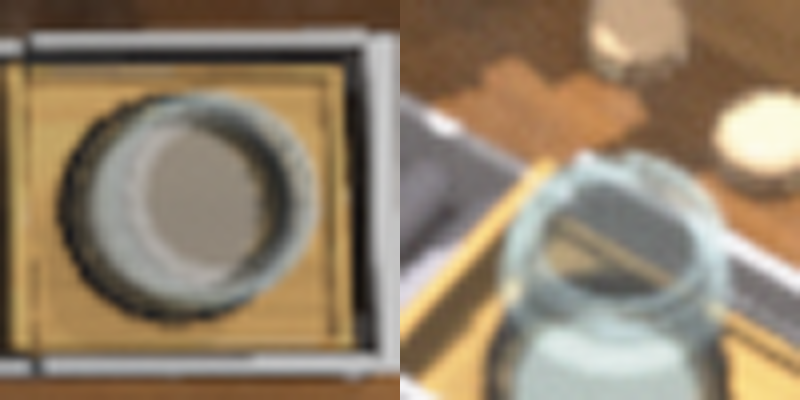

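Rim centre is at about (371.3,243.9) px in the top view and (331.5,263.5) in the scene view. Both agree with home (481,-417.5), so I carry there.

```bash
python3 -m jog '-0.428 -0.132 -0.04 0.0016 0 0;-0.428 -0.132 -0.04 0.0016 0 0;-0.428 -0.132 -0.04 0.0016 0 0;-0.428 -0.132 -0.04 0.0016 0 0;-0.428 -0.132 -0.04 0.0016 0 0;-0.428 -0.132 -0.04 0.0016 0 0;-0.428 -0.132 -0.04 0.0016 0 0;-0.428 -0.132 -0.04 0.0016 0 0;-0.428 -0.132 -0.01 0.0016 0 0;-0.428 -0.132 0.01 0.0016 0 0;-0.428 -0.132 0.025 0.0016 0 0;-0.428 -0.132 0.025 0.0016 0 0'; python3 - <<'E'
from h import *
T=grab_frame('top');S=grab_frame('scene')
cv2.imwrite('pics/over1.png',np.hstack([cv2.resize(T[205:285,330:410,::-1],(400,400),interpolation=cv2.INTER_CUBIC),cv2.resize(S[220:300,290:370,::-1],(400,400),interpolation=cv2.INTER_CUBIC)]))
print(row([481,-417.5,133],[180,0,60]),state()['ee_pos'])
E
```

```text
time_s: 12.43
ee_pos: [480.9, -415.5, 138.6]
ee_rot: [-179.7, -0.1, 60.1]
force: [-0.9, 0.4, -0.4]
gripper_width: 33.4
[-0.0021 -0.0003  0.0156 -0.0009 -0.0005  0.0009] [ 481.67291898 -416.68460072  140.82517954]
```

View pics/over1.png

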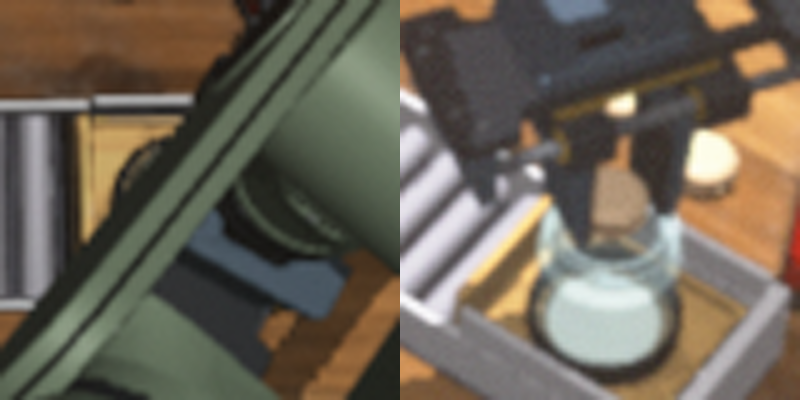

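```bash
python3 -m jog '-0.001 0 0.008 0 0 0;-0.001 0 0.014 0 0 0;-0.001 0 0.014 0 0 0'; python3 -m jog '0 0 0 0 0 0;0 0 0 0 0 0;0 0 -0.002 0 0 0;0 0 -0.06 0 0 0;0 0 -0.1 0 0 0;0 0 -0.12 0 0 0' 0.25; python3 - <<'E'
from h import *
macs([(619.5,-335),(607,-393)])
print(row([619.9,-335,110],[180,0,60]),row([619.9,-335,27],[180,0,60]))
E
```

```text
time_s: 12.78
ee_pos: [481.3, -416.8, 133.4]
ee_rot: [-179.9, -0.1, 60.1]
force: [0.5, -0.4, -0.2]
gripper_width: 33.3
time_s: 13.28
ee_pos: [482.4, -417.9, 196.5]
ee_rot: [179.8, -0.0, 60.1]
force: [0.4, 0.4, 0.8]
gripper_width: 57.0
mac top [331.9 193.1] [11 11 87] [ 618.9 -334.6   16. ]
   scene [334.4 237.2] [ 14  11 120] [ 622.  -335.5   13. ] tri [ 619.9 -335.6   14.6]
mac top [354.4 197.6] [10 10 85] [ 606.8 -392.8   16. ]
   scene [350.5 250.9] [ 14  11 124] [ 608.8 -393.7   13. ] tri [ 607.6 -393.6   13.9]
[0.2808 0.1556 0.1718 0.0017 0.     0.0009] [0.2808 0.1552 0.3378 0.0017 0.     0.0009]
```

```bash
python3 -m jog '0.281 0.155 0.12 0.0017 0 0;0.281 0.155 0.12 0.0017 0 0;0.281 0.155 0.16 0.0017 0 0;0.281 0.155 0.17 0.0017 0 0;0.281 0.155 0.21 0.0017 0 0;0.281 0.155 0.26 0.0017 0 0;0.281 0.155 0.31 0.0017 0 0;0.281 0.155 0.336 0.0017 0 0;0.281 0.155 0.338 0.0017 0 0;0.281 0.155 0.338 0.0017 0 0'; python3 -m jog '0 0 0 0 0 0;0 0 0 0 0 0;0 0 0 0 0 0;0 0 0 0 0 0;0 0 -0.03 0 0 0;0 0 -0.1 0 0 0;0 0 -0.18 0 0 0;0 0 -0.23 0 0 0' -1 8; python3 -c "
from h import *
print(row([481,-417.5,142],[180,0,60]),row([481,-417.5,132.5],[180,0,60]))"
```

```text
time_s: 14.22
ee_pos: [619.2, -334.7, 25.7]
ee_rot: [-179.9, 0.0, 60.1]
force: [-0.2, -0.6, -0.2]
gripper_width: 56.8
time_s: 14.88
ee_pos: [620.4, -335.4, 144.8]
ee_rot: [179.8, -0.0, 60.1]
force: [0.6, -0.6, 0.9]
gripper_width: 33.4
[-0.2815 -0.1598  0.0051  0.0017 -0.      0.0007] [-0.2815 -0.1598  0.0241  0.0017 -0.      0.0007]
```

```bash
python3 -m jog '-0.2815 -0.16 -0.03 0.0017 0 0;-0.2815 -0.16 -0.03 0.0017 0 0;-0.2815 -0.16 -0.03 0.0017 0 0;-0.2815 -0.16 -0.03 0.0017 0 0;-0.2815 -0.16 -0.03 0.0017 0 0;-0.2815 -0.16 -0.03 0.0017 0 0;-0.2815 -0.16 -0.01 0.0017 0 0;-0.2815 -0.16 0.01 0.0017 0 0;-0.2815 -0.16 0.023 0.0017 0 0;-0.2815 -0.16 0.023 0.0017 0 0;-0.2815 -0.16 0.023 0.0017 0 0'; python3 -m jog '0 0 0 0 0 0;0 0 0 0 0 0;0 0 -0.002 0 0 0;0 0 -0.06 0 0 0;0 0 -0.1 0 0 0;0 0 -0.12 0 0 0' 0.25; python3 look.py p2; python3 - <<'E'
from h import *
macs([(607,-393)])
print(row([607.4,-393.3,27],[180,0,60]))
E
```

```text
time_s: 15.8
ee_pos: [481.5, -416.5, 131.7]
ee_rot: [-179.9, -0.0, 60.2]
force: [0.0, 0.0, -0.4]
gripper_width: 33.4
time_s: 16.3
ee_pos: [482.8, -417.2, 194.0]
ee_rot: [179.9, 0.0, 60.2]
force: [-0.2, 0.5, 0.1]
gripper_width: 56.9
mac top [354.4 197.6] [10 10 85] [ 606.8 -392.8   16. ]
   scene [350.5 251.1] [ 14  11 121] [ 608.4 -394.    13. ] tri [ 607.7 -393.7   13.2]
[ 0.1648  0.1972  0.3268 -0.002  -0.0006  0.0018]
```

View pics/p2.png

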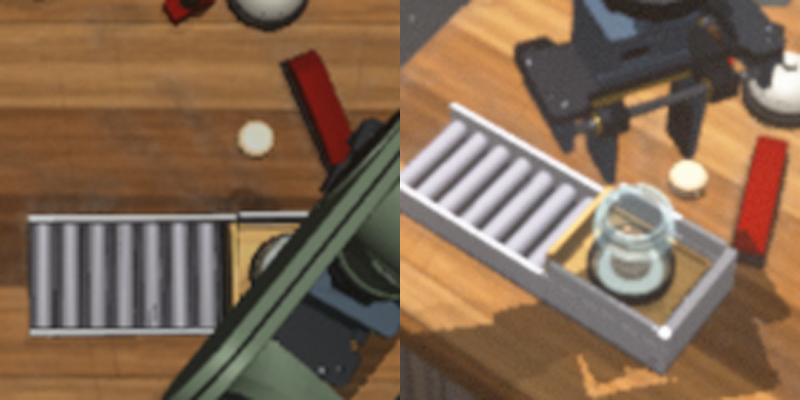

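Two macarons are in the jar, and the third is still at crop (256,138). Picking it now.

```bash
python3 -m jog '0.165 0.197 0.1 -0.002 0 0;0.165 0.197 0.1 -0.002 0 0;0.165 0.197 0.13 -0.002 0 0;0.165 0.197 0.17 -0.002 0 0;0.165 0.197 0.22 -0.002 0 0;0.165 0.197 0.27 -0.002 0 0;0.165 0.197 0.31 -0.002 0 0;0.165 0.197 0.326 -0.002 0 0;0.165 0.197 0.327 -0.002 0 0;0.165 0.197 0.327 -0.002 0 0' 0.13; python3 -m jog '0 0 0 0 0 0;0 0 0 0 0 0;0 0 0 0 0 0;0 0 0 0 0 0;0 0 -0.03 0 0 0;0 0 -0.1 0 0 0;0 0 -0.18 0 0 0;0 0 -0.24 0 0 0' -1 8; python3 -c "
from h import *
print(row([481,-417.5,132.5],[180,0,60]))"
```

```text
time_s: 17.33
ee_pos: [606.7, -392.7, 25.6]
ee_rot: [-179.9, -0.1, 60.2]
force: [0.2, 0.0, 1.0]
gripper_width: 51.2
time_s: 18.0
ee_pos: [607.3, -393.4, 148.5]
ee_rot: [180.0, -0.1, 60.2]
force: [0.3, -0.1, 0.3]
gripper_width: 33.2
[-1.677e-01 -1.951e-01  3.190e-02  1.000e-04 -6.000e-04  1.700e-03]
```

```bash
python3 -m jog '-0.168 -0.195 -0.03 0 0 0;-0.168 -0.195 -0.03 0 0 0;-0.168 -0.195 -0.03 0 0 0;-0.168 -0.195 -0.03 0 0 0;-0.168 -0.195 -0.03 0 0 0;-0.168 -0.195 -0.02 0 0 0;-0.168 -0.195 0.01 0 0 0;-0.168 -0.195 0.03 0 0 0;-0.168 -0.195 0.032 0 0 0;-0.168 -0.195 0.032 0 0 0'; python3 -m jog '0 0 0 0 0 0;0 0 0 0 0 0;0 0 -0.002 0 0 0;0 0 -0.06 0 0 0;0 0 -0.12 0 0 0;0 0 -0.16 0 0 0' 0.1; python3 -c "
from h import *
print(row([481,-230,200],[180,0,90]),row([447.2,50,200],[180,0,90]))"
```

```text
time_s: 18.83
ee_pos: [482.2, -417.1, 131.3]
ee_rot: [-180.0, -0.1, 60.2]
force: [1.1, -1.0, -0.4]
gripper_width: 33.4
time_s: 19.33
ee_pos: [483.4, -417.5, 213.1]
ee_rot: [179.9, -0.1, 60.3]
force: [0.4, -0.3, -0.2]
gripper_width: 50.0
[ 0.3233 -0.1903  0.0263  0.0012 -0.0005 -0.3303] [ 7.760e-01 -5.267e-01  2.630e-02  1.200e-03 -5.000e-04 -3.303e-01]
```

```bash
python3 -c "
from h import *
print(row([447.2,50,160],[180,0,0]));print('till edge',onz('top',(184,231),80),onz('top',(184,231),20))"; python3 -m jog '0.323 -0.19 0 0 0 0.33;0.323 -0.19 0 0 0 0.33;0.323 -0.19 0 0 0 0.33;0.323 -0.19 0 0 0 0.33;0.323 -0.19 0 0 0 0.33;0.323 -0.19 0 0 0 0.33' -0.3; python3 -c "
from h import *
print(row([447.2,50,160],[180,0,0]))"; python3 look.py p3
```

```text
[ 7.759e-01 -5.268e-01  1.063e-01  5.000e-04 -1.200e-03  6.697e-01]
till edge [513.32223315  38.36691359  80.        ] [518.57693935  50.72012443  20.        ]
time_s: 19.83
ee_pos: [481.0, -225.7, 213.1]
ee_rot: [-179.9, -0.1, 30.8]
force: [-0.4, 0.5, -0.1]
gripper_width: 31.6
[ 0.2241 -0.5081  0.1075 -0.0014 -0.0013  0.3422]
```

View pics/p3.png

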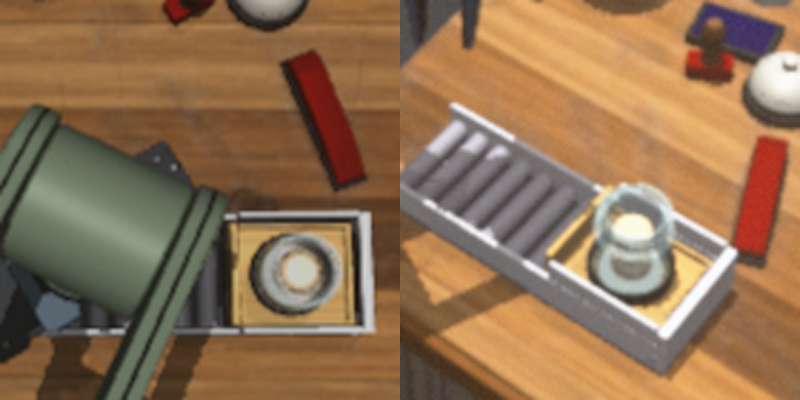

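All three macarons are in the jar, the counter is clear and the tray is still home. Next, the disc.

```bash
python3 -m jog '0.224 -0.508 0.05 0 0 0.342;0.224 -0.508 0.05 0 0 0.342;0.224 -0.508 0.05 0 0 0.342;0.224 -0.508 0.05 0 0 0.342;0.224 -0.508 0.05 0 0 0.342;0.224 -0.508 0.05 0 0 0.342;0.224 -0.508 0.08 0 0 0.342;0.224 -0.508 0.107 0 0 0.342;0.224 -0.508 0.107 0 0 0.342'; python3 -c "
from h import *
print(state()['ee_pos']);print(row([447.2,50,60],[180,0,0]),row([447.2,50,30],[180,0,0]))"
```

```text
time_s: 20.68
ee_pos: [447.1, 46.9, 157.0]
ee_rot: [179.9, 0.2, 0.1]
force: [-0.7, 0.2, -0.9]
gripper_width: 32.0
[447.07549374  46.90800419 156.95948124]
[ 0.0008 -0.0064  0.1939  0.0006  0.0017  0.0016] [ 0.001  -0.0064  0.2539  0.0006  0.0017  0.0016]
```

```bash
python3 -m jog '0.001 -0.006 0.06 0 0.0017 0.0016;0.001 -0.006 0.12 0 0.0017 0.0016;0.001 -0.0064 0.18 0 0.0017 0.0016;0.001 -0.0064 0.22 0 0.0017 0.0016;0.001 -0.0064 0.245 0 0.0017 0.0016;0.001 -0.0064 0.254 0 0.0017 0.0016;0.001 -0.0064 0.254 0 0.0017 0.0016'; python3 -m jog '0 0 0 0 0 0;0 0 0 0 0 0;0 0 0 0 0 0;0 0 0 0 0 0' -1 15; python3 -m jog '0 0 -0.04 0 0 0;0 0 -0.08 0 0 0;0 0 -0.1 0 0 0;0 0 -0.1 0 0 0'; python3 -c "
from h import *
print(row([445,-138,80],[180,0,0]))"
```

```text
time_s: 21.27
ee_pos: [447.9, 48.6, 29.3]
ee_rot: [179.9, 0.1, -0.1]
force: [-0.1, 0.2, 0.5]
gripper_width: 31.8
time_s: 21.6
ee_pos: [448.9, 48.4, 30.3]
ee_rot: [179.9, -0.1, -0.1]
force: [0.5, -1.7, 2.6]
gripper_width: 13.0
time_s: 21.93
ee_pos: [450.5, 48.7, 82.7]
ee_rot: [179.9, -0.4, -0.1]
force: [0.6, -0.0, -0.7]
gripper_width: 13.3
[-0.0105  0.3735  0.0057  0.0007 -0.0045 -0.0009]
```

```bash
python3 -m jog '-0.01 0.3735 0.006 0 -0.0045 0;-0.01 0.3735 0.006 0 -0.0045 0;-0.01 0.3735 0.006 0 -0.0045 0;-0.01 0.3735 0.006 0 -0.0045 0;-0.01 0.3735 0.006 0 -0.0045 0;-0.01 0.3735 0.006 0 -0.0045 0;-0.01 0.3735 0.04 0 -0.0045 0;-0.01 0.3735 0.08 0 -0.0045 0;-0.01 0.3735 0.1 0 -0.0045 0;-0.01 0.3735 0.104 0 -0.0045 0;-0.01 0.3735 0.105 0 -0.0045 0'; python3 -c "
from h import *
print(state()['force'],row([445,-138,30],[180,0,0]))"
```

```text
time_s: 22.85
ee_pos: [444.7, -137.1, 29.7]
ee_rot: [180.0, 0.1, -0.0]
force: [-0.8, 0.5, -0.9]
gripper_width: 13.1
[-0.81552595  0.46043927 -0.93549158] [ 0.0005  0.0019 -0.0007  0.      0.0016 -0.0005]
```

```bash
python3 -m jog '0 0 0 0 0 0;0 0 -0.004 0 0 -0.05;0 0 -0.004 0 0 -1;0 0 -0.004 0 0 -1;0 0 -0.004 0 0 -1;0 0 -0.004 0 0 -1;0 0 -0.004 0 0 -1;0 0 -0.004 0 0 -1;0 0 -0.004 0 0 -1;0 0 -0.004 0 0 -1;0 0 -0.004 0 0 -1;0 0 -0.004 0 0 -1;0 0 -0.004 0 0 -1;0 0 -0.004 0 0 -1;0 0 -0.004 0 0 -1;0 0 -0.004 0 0 -1;0 0 0 0 0 -1;0 0 0 0 0 -1' -0.3; python3 -c "
from h import *
print(row([444.7,-137.1,30],[180,0,90]))"
```

```text
time_s: 24.35
ee_pos: [447.3, -139.9, 30.8]
ee_rot: [179.8, 0.2, 89.7]
force: [0.4, -16.4, -0.8]
gripper_width: 32.2
[ 0.0055 -0.0053  0.0015  0.0026  0.0028 -0.0028]
```

Something presses 16 N in y. The gripper body is probably on the till's corner after the turn, so I back off in -y.

```bash
python3 -m jog '-0.01 0 0 0 0 0;-0.014 0 0 0 0 0;-0.016 0 0 0 0 0;-0.016 0 -0.04 0 0 0;-0.016 0 -0.1 0 0 0;-0.1 0 -0.16 0 0 0;-0.25 0 -0.16 0 0 0;-0.25 0 -0.16 0 0 0'; python3 - <<'E'
from h import *
T=grab_frame('top');S=grab_frame('scene')
cv2.imwrite('pics/disc2.png',np.hstack([cv2.resize(T[190:290,190:290,::-1],(400,400),interpolation=cv2.INTER_CUBIC),cv2.resize(S[170:270,180:280,::-1],(400,400),interpolation=cv2.INTER_CUBIC)]))
E
```

```text
time_s: 25.02
ee_pos: [447.2, -265.0, 113.2]
ee_rot: [179.6, 0.3, 89.9]
force: [0.9, 0.0, -0.3]
gripper_width: 32.1
```

View pics/disc2.png

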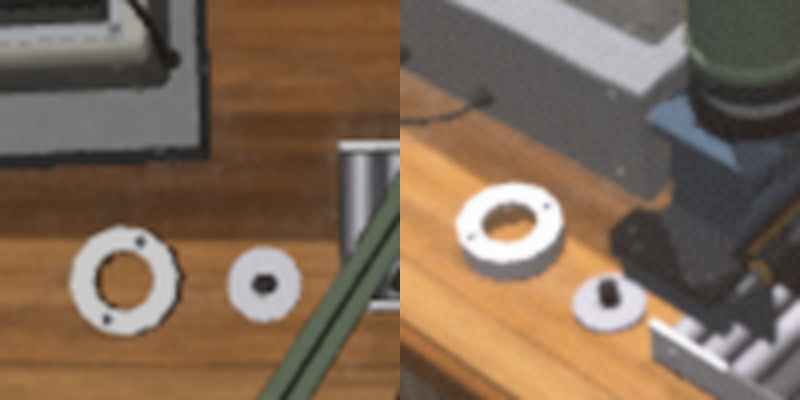

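```bash
python3 - <<'E'
from h import *
T=grab_frame('top');S=grab_frame('scene')
def fit(n,im,p,r,thr):
    x0,y0=int(p[0]-r),int(p[1]-r);w=im[y0:y0+2*r,x0:x0+2*r].min(-1)>thr
    cs,_=cv2.findContours(w.astype(np.uint8),cv2.RETR_EXTERNAL,cv2.CHAIN_APPROX_NONE)
    c=max(cs,key=cv2.contourArea);e=cv2.fitEllipse(c);return np.array(e[0])+[x0,y0],e[1],e[2]
a=fit('top',T,(255.8,260.8),12,140);print(a,onz('top',a[0],5))
a=fit('top',T,(220.5,259.7),20,140);print(a,onz('top',a[0],20))
print(row([445.3,-137.5,110],[180,0,70]),row([445.3,-137.5,30],[180,0,70]))
E
```

```text
(array([255.64103031, 260.5475111 ]), (17.219079971313477, 17.59157371520996), 18.075990676879883) [ 443.15821978 -135.52971199    5.        ]
(array([220.44013596, 259.68063927]), (25.422931671142578, 25.740283966064453), 12.004199981689453) [444.72597004 -45.62171695  20.        ]
[ 0.2538 -0.0028  0.0011  0.0023  0.0016  0.2182] [ 0.2543 -0.0033  0.1611  0.0023  0.0016  0.2182]
```

```bash
python3 -m jog '0.05 -0.003 0 0.0023 0.0016 0.2182;0.12 -0.003 0 0.0023 0.0016 0.2182;0.2535 -0.004 0 0.0023 0.0016 0.2182;0.2535 -0.005 0 0.0023 0.0016 0.2182;0.2535 -0.005 0.0 0.0023 0.0016 0.2182;0.254 -0.0055 0.05 0.0023 0.0016 0.2182;0.254 -0.0055 0.1 0.0023 0.0016 0.2182;0.254 -0.0055 0.14 0.0023 0.0016 0.2182;0.2543 -0.0055 0.158 0.0023 0.0016 0.2182;0.2543 -0.0055 0.161 0.0023 0.0016 0.2182;0.2543 -0.0055 0.161 0.0023 0.0016 0.2182' -0.3; python3 -m jog '0 0 0 0 0 0;0 0 0 0 0 0;0 0 0 0 0 0;0 0 0 0 0 0' -1 15
```

```text
time_s: 26.13
ee_pos: [443.9, -137.0, 29.8]
ee_rot: [-179.9, -0.0, 70.1]
force: [0.4, 0.0, 0.2]
gripper_width: 31.8
time_s: 26.47
ee_pos: [444.4, -137.1, 30.7]
ee_rot: [180.0, -0.0, 70.0]
force: [-0.2, 0.7, 3.7]
gripper_width: 13.3
```

```bash
python3 -c "
from h import *
print(row([481.5,-417.8,165],[180,0,70]))"
```

```text
[-5.023e-01  2.614e-01 -2.686e-01  2.000e-04 -1.000e-04  5.000e-04]
```

```bash
python3 -m jog '0 0 -0.05 0 0 0;0 0 -0.12 0 0 0;-0.05 0.02 -0.2 0 0 0;-0.502 0.261 -0.27 0 0 0;-0.502 0.261 -0.27 0 0 0;-0.502 0.261 -0.27 0 0 0;-0.502 0.261 -0.27 0 0 0;-0.502 0.261 -0.27 0 0 0;-0.502 0.261 -0.27 0 0 0;-0.502 0.261 -0.27 0 0 0;-0.502 0.261 -0.27 0 0 0;-0.502 0.261 -0.27 0 0 0;-0.502 0.261 -0.27 0 0 0'; python3 -c "
from h import *
s=state();print(s['ee_pos']);print(row([481.5,-417.8,143],[180,0,70]))"
```

```text
time_s: 27.55
ee_pos: [480.8, -416.3, 165.3]
ee_rot: [-179.9, -0.1, 70.1]
force: [-0.5, -0.6, -0.4]
gripper_width: 12.8
[ 480.77927676 -416.27915385  165.2761655 ]
[-0.0024  0.0025  0.0445 -0.0009 -0.0009  0.0007]
```

```bash
python3 -m jog '-0.002 0.002 0.02 0 0 0;-0.002 0.002 0.038 0 0 0;-0.002 0.002 0.044 0 0 0;-0.002 0.002 0.044 0 0 0'; python3 - <<'E'
from h import *
S=np.mean([grab_frame('scene').astype(float) for _ in range(3)],0).astype(np.uint8)
c=cv2.resize(S[230:290,295:370,::-1],(750,600),interpolation=cv2.INTER_CUBIC)
def circ(x,y,z,r,col):
    p=np.array([proj('scene',(x+r*np.cos(a),y+r*np.sin(a),z)) for a in np.linspace(0,6.28,60)])
    cv2.polylines(c,[np.int32((p-[295,230]+.5)*10)],True,col,1)
circ(481.5,-417.8,109.5,27.5,(0,0,255));circ(*state()['ee_pos'][:2],state()['ee_pos'][2]-25,24,(0,255,0))
cv2.imwrite('pics/disc3.png',c);s=state();print(s['ee_pos'],row([481.5,-417.8,137],[180,0,70]))
E
```

```text
time_s: 27.88
ee_pos: [480.7, -416.0, 141.5]
ee_rot: [-179.7, -0.2, 70.1]
force: [-0.2, 0.3, -1.0]
gripper_width: 13.0
[ 481.55985869 -417.31233851  143.31352098] [-0.001   0.0002  0.0126 -0.0008 -0.0008  0.0009]
```

View pics/disc3.png

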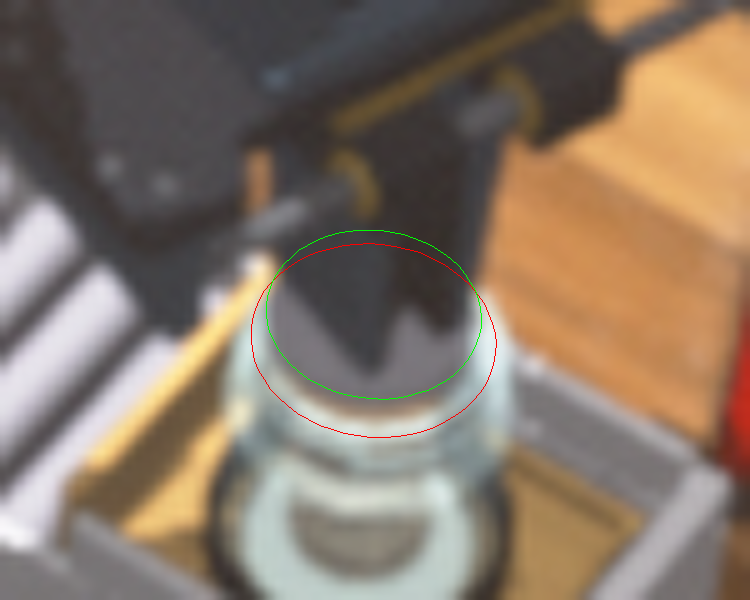

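The disc sits over the rim, with the model circles matching to about 1 mm. Lowering until it makes contact.

```bash
python3 -m jog '-0.001 0 0.006 0 0 0;-0.001 0 0.01 0 0 0;-0.001 0 0.012 0 0 0;-0.001 0 0.012 0 0 0'; cat > st.py <<'E'
from h import *
L=[]
for _ in range(5): grab_frame('scene');s=state();L.append(np.r_[s['ee_pos'],s['force'],s['torque']])
L=np.mean(L,0);print('pos',L[:3].round(2),'F',L[3:6].round(1),'T',L[6:].round(2),s['gripper_width'],s['qpos'].round(1))
E
python3 st.py
```

```text
time_s: 28.37
ee_pos: [481.2, -417.7, 137.0]
ee_rot: [-179.9, -0.1, 70.1]
force: [0.2, -0.5, -1.4]
gripper_width: 13.5
pos [ 481.39 -417.82  137.33] F [-0.3  0.3 -0.9] T [-0.08  0.07 -0.02] 13.16278640263313 [-42.   28.   89.    0.   63.1 -22.1]
```

```bash
python3 -m jog '0 0 0.002 0 0 0;0 0 0.004 0 0 0;0 0 0.006 0 0 0;0 0 0.006 0 0 0'; python3 st.py
```

```text
time_s: 28.95
ee_pos: [481.5, -418.0, 136.1]
ee_rot: [180.0, -0.0, 70.1]
force: [-1.4, 1.7, 6.4]
gripper_width: 13.1
pos [ 481.55 -418.01  136.13] F [-1.2  1.4  7.3] T [ 0.17  0.39 -0.  ] 12.95891512638963 [-42.   28.   89.2   0.   62.8 -22.1]
```

Contact at TCP z 136.1, which is exactly the seated height. Releasing and going to the ring.

```bash
python3 -m jog '0 0 -0.004 0 0 0;0 0 -0.004 0 0 0;0 0 -0.004 0 0 0;0 0 -0.05 0 0 0;0 0 -0.1 0 0 0;0 0 -0.15 0 0 0;0 0 -0.18 0 0 0' -0.4; python3 -c "
from h import *
print(row([450,-150,225],[180,0,20]))"
```

```text
time_s: 29.78
ee_pos: [482.2, -418.6, 228.6]
ee_rot: [179.8, 0.0, 70.1]
force: [-0.1, 0.1, -0.1]
gripper_width: 27.3
[ 0.4832 -0.2435  0.0061  0.0021 -0.0006  0.5564]
```

```bash
python3 -m jog '0.483 -0.243 0.006 0.002 0 0.556;0.483 -0.243 0.006 0.002 0 0.556;0.483 -0.243 0.006 0.002 0 0.556;0.483 -0.243 0.006 0.002 0 0.556;0.483 -0.243 0.006 0.002 0 0.556;0.483 -0.243 0.006 0.002 0 0.556;0.483 -0.243 0.006 0.002 0 0.556;0.483 -0.243 0.006 0.002 0 0.556;0.483 -0.243 0.006 0.002 0 0.556' 1; python3 - <<'E'
from h import *
T=grab_frame('top');S=grab_frame('scene')
cv2.imwrite('pics/seat.png',np.hstack([cv2.resize(T[220:270,345:395,::-1],(400,400),interpolation=cv2.INTER_CUBIC),cv2.resize(S[235:285,305:355,::-1],(400,400),interpolation=cv2.INTER_CUBIC)]))
print(row([445.5,-47.3,120],[180,0,-7.4]))
E
```

```text
time_s: 30.53
ee_pos: [450.2, -149.3, 225.1]
ee_rot: [180.0, -0.1, 20.2]
force: [-0.3, 0.0, 0.3]
gripper_width: 84.4
[ 6.140e-02 -1.980e-01  2.101e-01  2.000e-04 -7.000e-04  3.057e-01]
```

View pics/seat.png

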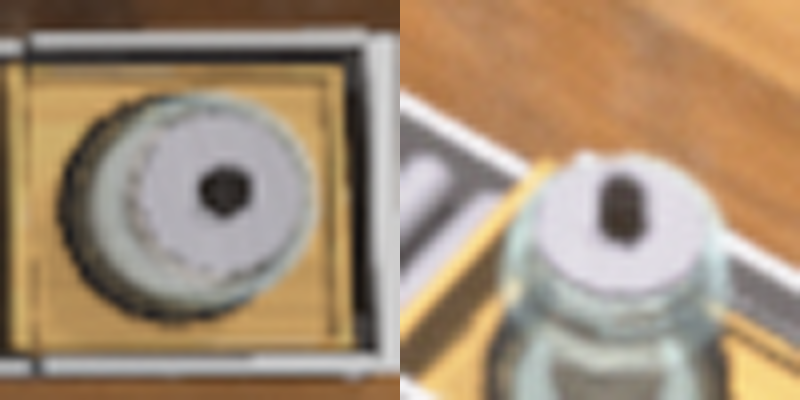

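The disc lies flat in the mouth, knob up. Going to the ring.

```bash
python3 -m jog '0.061 -0.198 0.05 0 0 0.306;0.061 -0.198 0.1 0 0 0.306;0.061 -0.198 0.15 0 0 0.306;0.061 -0.198 0.21 0 0 0.306;0.061 -0.198 0.21 0 0 0.306;0.061 -0.198 0.21 0 0 0.306;0.061 -0.198 0.21 0 0 0.306' 1; python3 -c "
from h import *
print(row([445.5,-47.3,30],[180,0,-7.4]))"
```

```text
time_s: 31.22
ee_pos: [447.0, -48.7, 121.2]
ee_rot: [180.0, -0.2, -7.3]
force: [0.4, 0.7, -0.1]
gripper_width: 91.1
[-0.0039 -0.0026  0.1824  0.0003 -0.0021  0.0008]
```

```bash
python3 -m jog '-0.003 -0.002 0.06 0 -0.002 0;-0.003 -0.002 0.12 0 -0.002 0;-0.003 -0.002 0.16 0 -0.002 0;-0.003 -0.002 0.18 0 -0.002 0;-0.003 -0.002 0.183 0 -0.002 0;-0.003 -0.002 0.183 0 -0.002 0'; python3 -m jog '0 0 0 0 0 0;0 0 0 0 0 0;0 0 0 0 0 0;0 0 0 0 0 0;0 0 0 0 0 0' -1 20; python3 st.py
```

```text
time_s: 31.72
ee_pos: [447.7, -48.9, 31.0]
ee_rot: [180.0, -0.2, -7.3]
force: [-0.6, -0.2, -0.7]
gripper_width: 91.4
time_s: 32.13
ee_pos: [448.4, -49.0, 31.8]
ee_rot: [180.0, -0.3, -7.3]
force: [-0.3, -0.8, 6.4]
gripper_width: 67.2
pos [448.42 -49.01  31.81] F [-0.4 -1.2  6.7] T [-0.12  0.3  -0.05] 66.92816645615535 [-7.700e+00  2.130e+01  1.211e+02 -1.000e-01  3.720e+01  8.970e+01]
```

```bash
python3 -c "
from h import *
print(row([440,-143,60],[180,0,-7.4]),row([440,-143,32],[180,0,-7.4]))"; python3 -m jog '0 0 -0.03 0 0 0;0 0 -0.06 0 0 0;0 0 -0.06 0 0 0'; python3 -c "
from h import *
print(row([440,-143,60],[180,0,-7.4]),row([440,-143,32],[180,0,-7.4]))"
```

```text
[ 0.0075  0.1886 -0.0562  0.0005 -0.0032  0.001 ] [ 0.0073  0.1886 -0.0002  0.0005 -0.0032  0.001 ]
time_s: 32.63
ee_pos: [449.9, -49.1, 63.8]
ee_rot: [180.0, -0.6, -7.3]
force: [-0.4, 0.4, 0.5]
gripper_width: 67.1
[ 0.0041  0.1888  0.0078  0.0005 -0.0063  0.0011] [ 0.0036  0.1888  0.0638  0.0005 -0.0063  0.0011]
```

```bash
python3 -m jog '0.004 0.06 0.0 0 -0.006 0;0.004 0.12 0.0 0 -0.006 0;0.004 0.189 0.0 0 -0.006 0;0.004 0.189 0.008 0 -0.006 0;0.004 0.189 0.03 0 -0.006 0;0.004 0.189 0.05 0 -0.006 0;0.004 0.189 0.06 0 -0.006 0;0.004 0.189 0.0635 0 -0.006 0;0.004 0.189 0.0635 0 -0.006 0'; python3 -m jog '0 0 0 0 0 0;0 0 0 0 0 0;0 0 0 0 0 0;0 0 -0.05 0 0 0;0 0 -0.12 0 0 0;0 0 -0.2 0 0 0;0 0 -0.27 0 0 0;0 0 -0.27 0 0 -1;0 0 -0.27 0 0 -1;0 0 -0.27 0 0 -1;0 0 -0.27 0 0 -1;0 0 -0.27 0 0 -1;0 0 -0.27 0 0 -1;0 0 -0.27 0 0 -1;0 0 -0.27 0 0 -1;0 0 -0.27 0 0 -1;0 0 -0.27 0 0 -1;0 0 -0.27 0 0 -1;0 0 -0.27 0 0 -1;0 0 -0.27 0 0 -1' 1; python3 -c "
from h import *
print(row([440,-143,32],[180,0,82.6]))"
```

```text
time_s: 33.38
ee_pos: [439.5, -142.6, 31.9]
ee_rot: [180.0, 0.1, -7.3]
force: [-0.9, 0.9, -0.2]
gripper_width: 66.8
time_s: 35.05
ee_pos: [439.7, -142.1, 166.7]
ee_rot: [-179.9, 0.0, 83.1]
force: [-0.9, 0.2, 0.5]
gripper_width: 91.4
[-0.0016  0.0013  0.2693 -0.0011  0.0003  0.0053]
```

```bash
python3 -m jog '-0.002 -0.004 0.07 0 0 0.005;-0.002 -0.004 0.14 0 0 0.005;-0.002 -0.004 0.2 0 0 0.005;-0.002 -0.004 0.24 0 0 0.005;-0.002 -0.004 0.265 0 0 0.005;-0.002 -0.004 0.269 0 0 0.005;-0.002 -0.004 0.269 0 0 0.005' 1; python3 -m jog '0 0 0 0 0 0;0 0 0 0 0 0;0 0 0 0 0 0;0 0 0 0 0 0;0 0 0 0 0 0' -1 20; python3 st.py
```

```text
time_s: 35.63
ee_pos: [437.0, -142.5, 31.5]
ee_rot: [-179.8, 0.0, 82.6]
force: [-0.1, -0.3, 0.7]
gripper_width: 91.4
time_s: 36.05
ee_pos: [437.4, -142.6, 32.3]
ee_rot: [-179.9, 0.0, 82.7]
force: [0.2, -0.2, 3.6]
gripper_width: 67.1
pos [ 437.43 -142.61   32.26] F [-0.7  0.7  6.4] T [-0.01  0.19  0.01] 66.90266673673584 [-1.950e+01  2.200e+01  1.197e+02 -1.000e-01  3.840e+01 -1.210e+01]
```

```bash
python3 -m jog '0 0 -0.06 0 0 0;0 0 -0.13 0 0 0;0 0 -0.2 0 0 0;0 0 -0.28 0 0 0;0 0 -0.3 0 0 0;0 0 -0.3 0 0 0'; python3 -c "
from h import *
print(row([481.5,-418,180],[180,0,147]))"
```

```text
time_s: 36.8
ee_pos: [439.7, -143.3, 185.7]
ee_rot: [179.7, 0.1, 82.6]
force: [0.6, 0.2, -0.9]
gripper_width: 67.0
[-0.5341  0.1531  0.0134  0.0026  0.0032 -0.7151]
```

```bash
python3 -m jog '-0.534 0.153 0.013 0.003 0.003 -0.715;-0.534 0.153 0.013 0.003 0.003 -0.715;-0.534 0.153 0.013 0.003 0.003 -0.715;-0.534 0.153 0.013 0.003 0.003 -0.715;-0.534 0.153 0.013 0.003 0.003 -0.715;-0.534 0.153 0.013 0.003 0.003 -0.715;-0.534 0.153 0.013 0.003 0.003 -0.715;-0.534 0.153 0.013 0.003 0.003 -0.715;-0.534 0.153 0.013 0.003 0.003 -0.715;-0.534 0.153 0.013 0.003 0.003 -0.715;-0.534 0.153 0.013 0.003 0.003 -0.715;-0.534 0.153 0.013 0.003 0.003 -0.715'; python3 -c "
from h import *
s=state();print(s['ee_pos'],s['ee_rot']);print(row([481.5,-418,142],[180,0,147]))"
```

```text
time_s: 37.8
ee_pos: [481.1, -417.2, 179.0]
ee_rot: [-180.0, -0.1, 146.9]
force: [-1.3, -1.0, -0.5]
gripper_width: 67.1
[ 481.06559264 -417.2259912   179.03575476] [-1.79980515e+02 -1.22373242e-01  1.46872675e+02]
[-0.0017 -0.0008  0.0741 -0.0002 -0.0014 -0.0014]
```

```bash
python3 -m jog '-0.001 -0.001 0.03 0 -0.001 0;-0.001 -0.001 0.055 0 -0.001 0;-0.001 -0.001 0.07 0 -0.001 0;-0.001 -0.001 0.074 0 -0.001 0'; python3 st.py; python3 -m jog '0 0 0.004 0 0 0;0 0 0.008 0 0 0;0 0 0.012 0 0 0;0 0 0.012 0 0 0'; python3 st.py
```

```text
time_s: 38.13
ee_pos: [480.5, -416.8, 140.4]
ee_rot: [180.0, -0.2, 146.8]
force: [0.6, 0.0, -1.1]
gripper_width: 67.2
pos [ 481.29 -417.75  142.16] F [-0.1  0.1 -0.2] T [-0.02 -0.    0.  ] 67.16105601145605 [-42.   27.7  88.7  -0.   63.6 -98.8]
time_s: 38.72
ee_pos: [481.3, -418.1, 136.5]
ee_rot: [-180.0, 0.0, 146.9]
force: [0.2, 0.3, -0.4]
gripper_width: 66.9
pos [ 481.42 -418.13  136.76] F [-0.7 -0.1 -0.7] T [-0.03  0.1   0.  ] 67.10993247103463 [-42.   28.   89.1  -0.   62.8 -98.8]
```

```bash
python3 -m jog '0 0 0.004 0 0 0;0 0 0.008 0 0 0;0 0 0.01 0 0 0;0 0 0.01 0 0 0'; python3 st.py;  python3 -m jog '0 0 0.003 0 0 0;0 0 0.005 0 0 0;0 0 0.006 0 0 0;0 0 0.006 0 0 0'; python3 st.py
```

```text
time_s: 39.3
ee_pos: [481.4, -418.1, 131.5]
ee_rot: [-180.0, 0.0, 146.9]
force: [-1.0, -0.5, -0.4]
gripper_width: 67.0
pos [ 481.38 -418.14  131.69] F [-0.4 -0.3 -0.5] T [-0.07  0.1  -0.02] 66.96588481524569 [-42.   28.2  89.5  -0.   62.2 -98.8]
time_s: 39.88
ee_pos: [481.5, -418.2, 129.3]
ee_rot: [-180.0, 0.1, 146.9]
force: [-1.0, 0.6, 3.3]
gripper_width: 67.0
pos [ 481.48 -418.23  129.27] F [-1.3  0.9  4.4] T [ 0.03  0.33 -0.03] 67.06408725167556 [-42.   28.4  89.7  -0.   61.9 -98.8]
```

The ring is at its start height (mid 2.5 mm below the rim). Turning clockwise.

```bash
python3 -m jog '0 0 0.0005 0 0 0.06;0 0 0.0008 0 0 0.12;0 0 0.001 0 0 0.18;0 0 0.0013 0 0 0.24;0 0 0.0016 0 0 0.3;0 0 0.002 0 0 0.36;0 0 0.002 0 0 0.36'; python3 st.py
```

```text
time_s: 40.72
ee_pos: [481.3, -418.1, 127.6]
ee_rot: [-180.0, 0.0, 114.4]
force: [-1.0, 0.5, -0.2]
gripper_width: 66.9
pos [ 481.29 -418.09  127.71] F [-0.9 -0.3 -1.1] T [-0.15  0.16 -0.01] 67.22778144197439 [-42.   28.4  89.8  -0.   61.8 -66.5]
```

```bash
python3 -m jog '0 0 0.0002 0 0 0.07;0 0 0.0004 0 0 0.14;0 0 0.0006 0 0 0.21;0 0 0.0008 0 0 0.28;0 0 0.001 0 0 0.35;0 0 0.001 0 0 0.42;0 0 0.0012 0 0 0.49;0 0 0.0014 0 0 0.56;0 0 0.0016 0 0 0.63;0 0 0.0016 0 0 0.63'; python3 st.py; python3 -m jog '0 0 0.0002 0 0 0.06;0 0 0.0004 0 0 0.12;0 0 0.0006 0 0 0.18;0 0 0.0008 0 0 0.24;0 0 0.001 0 0 0.3;0 0 0.001 0 0 0.36;0 0 0.001 0 0 0.38;0 0 0.001 0 0 0.38'; python3 st.py
```

```text
time_s: 41.8
ee_pos: [481.2, -418.2, 127.0]
ee_rot: [180.0, 0.1, 57.8]
force: [-1.3, -0.5, -0.2]
gripper_width: 66.7
pos [ 481.13 -418.14  127.03] F [-1.6 -1.  -0. ] T [-0.24  0.41 -0.01] 66.85388961225256 [-42.   28.5  89.8  -0.1  61.7  -9.9]
time_s: 42.72
ee_pos: [481.2, -418.2, 126.4]
ee_rot: [180.0, 0.0, 23.8]
force: [-1.4, -0.7, -0.2]
gripper_width: 67.1
pos [ 481.16 -418.17  126.39] F [-1.  -1.4 -1.4] T [-0.24  0.34  0.02] 67.07060138345417 [-42.   28.5  89.9  -0.1  61.6  24.2]
```

```bash
python3 -m jog '0 0 0 0 0 0.04;0 0 0 0 0 0.08;0 0 0 0 0 0.1;0 0 0 0 0 0.1'; python3 st.py; python3 -m jog '0 0 0 0 0 0.03;0 0 0 0 0 0.06;0 0 0 0 0 0.06'; python3 st.py
```

```text
time_s: 43.3
ee_pos: [481.0, -418.3, 126.2]
ee_rot: [180.0, 0.1, 14.8]
force: [-1.0, -1.0, -2.5]
gripper_width: 66.8
pos [ 481.03 -418.21  126.17] F [-1.4 -2.  -2.9] T [-0.36  0.37  0.01] 67.31972936796664 [-42.   28.5  89.9  -0.1  61.6  33.2]
time_s: 43.8
ee_pos: [482.0, -416.9, 126.1]
ee_rot: [-179.9, -0.1, 9.4]
force: [2.3, 3.4, -2.5]
gripper_width: 67.2
pos [ 481.87 -416.94  126.11] F [ 3.5  4.3 -2.5] T [ 0.74 -0.47  0.35] 67.04255724874831 [-41.9  28.5  89.9   0.1  61.6  38.5]
```

Torque and side force rise past yaw of about 15, where the stop was expected. I ease back, release and look.

```bash
python3 -m jog '0 0 0 0 0 -0.03;0 0 0 0 0 -0.045;0 0 0 0 0 -0.045'; python3 st.py; python3 -m jog '0 0 0 0 0 0;0 0 0 0 0 0;0 0 0 0 0 0;0 0 -0.05 0 0 0;0 0 -0.12 0 0 0;0 0 -0.2 0 0 0;0 0 -0.27 0 0 0' 1; python3 -c "
from h import *
print(row([470,-150,262],[180,0,30]))"
```

```text
time_s: 44.3
ee_pos: [481.6, -417.1, 126.2]
ee_rot: [-179.9, -0.0, 13.6]
force: [1.4, 0.1, -1.7]
gripper_width: 66.4
pos [ 481.65 -417.14  126.19] F [-0.2  0.5 -1.7] T [ 0.11  0.18 -0.01] 67.10615762340632 [-42.   28.5  89.9   0.1  61.6  34.5]
time_s: 45.13
ee_pos: [481.7, -417.4, 263.6]
ee_rot: [180.0, -0.1, 13.5]
force: [0.8, -1.2, 0.3]
gripper_width: 90.9
[ 1.024e-01 -5.255e-01  3.100e-03  3.000e-04 -8.000e-04 -1.830e-01]
```

```bash
python3 -m jog '0.1 -0.52 0 0 0 0;0.1 -0.52 0 0 0 0;0.1 -0.52 0 0 0 0;0.1 -0.52 0 0 0 0;0.1 -0.52 0 0 0 0;0.1 -0.52 0 0 0 0;0.1 -0.52 0 0 0 0;0.1 -0.52 0 0 0 0'; python3 - <<'E'
from h import *
T=np.mean([grab_frame('top').astype(float) for _ in range(4)],0).astype(np.uint8);S=grab_frame('scene')
cv2.imwrite('pics/end.png',np.hstack([cv2.resize(T[215:275,340:400,::-1],(400,400),interpolation=cv2.INTER_CUBIC),cv2.resize(S[230:290,300:360,::-1],(400,400),interpolation=cv2.INTER_CUBIC)]))
for n in('top','scene'):
  for q in('ring_mid','ring_lug','disc_knob'): print(q,n,[(d['location'],round(d['confidence'],2),onz(n,d['location'],{'ring_mid':104,'ring_lug':104,'disc_knob':119}[q]).round(1)) for d in tip_of(q,n)[:2]])
E
```

```text
time_s: 45.8
ee_pos: [469.1, -149.9, 264.3]
ee_rot: [180.0, -0.1, 13.8]
force: [0.3, 0.4, -0.3]
gripper_width: 90.9
ring_mid top [([372.8, 241.0], 0.94, array([ 487.9, -420.2,  104. ]))]
ring_lug top [([381.1, 242.4], 0.68, array([ 484.6, -439.8,  104. ]))]
disc_knob top [([373.9, 242.7], 0.64, array([ 482.9, -419.7,  119. ]))]
ring_mid scene [([331.8, 266.6], 0.83, array([ 477.7, -420.7,  104. ]))]
ring_lug scene [([342.8, 271.3], 0.77, array([ 481.8, -447.6,  104. ]))]
disc_knob scene [([331.9, 260.8], 0.49, array([ 481.2, -417.6,  119. ]))]
```

View pics/end.png

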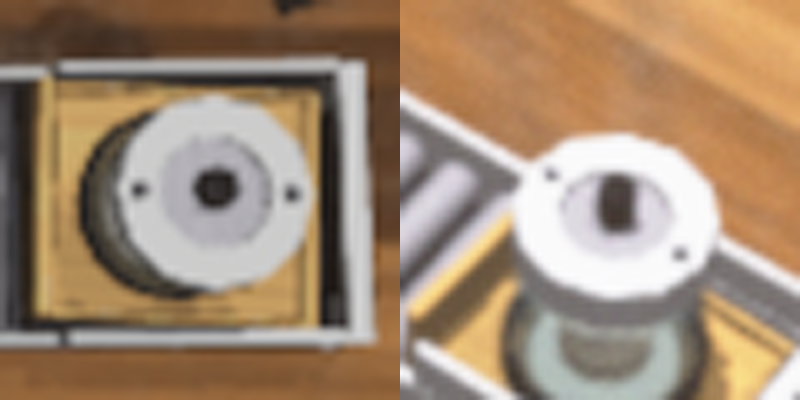

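The ring is down with the disc inside and the dots lie along the jar axis. The over-torque twisted the tray by about 2° and drew it back by about 2 mm. I'll push it square and home again with two spread fingers.

```bash
python3 -c "
from h import *
print(row([481.2,-290,150],[180,0,90.5]))"
```

```text
[-4.110e-02  2.707e-01  2.268e-01  5.000e-04 -4.000e-04 -8.559e-01]
```

```bash
python3 -m jog '-0.041 0.271 0.1 0 0 -0.856;-0.041 0.271 0.1 0 0 -0.856;-0.041 0.271 0.1 0 0 -0.856;-0.041 0.271 0.1 0 0 -0.856;-0.041 0.271 0.1 0 0 -0.856;-0.041 0.271 0.1 0 0 -0.856;-0.041 0.271 0.1 0 0 -0.856;-0.041 0.271 0.1 0 0 -0.856;-0.041 0.271 0.15 0 0 -0.856;-0.041 0.271 0.2 0 0 -0.856;-0.041 0.271 0.23 0 0 -0.856;-0.041 0.271 0.23 0 0 -0.856;-0.041 0.271 0.23 0 0 -0.856' 0.1; python3 -c "
from h import *
print(row([481.2,-290,70],[180,0,90.5]),row([481.2,-340,70],[180,0,90.5]))"
```

```text
time_s: 47.43
ee_pos: [481.0, -290.2, 147.9]
ee_rot: [-180.0, -0.1, 90.3]
force: [1.0, -0.1, 0.1]
gripper_width: 50.0
[ 0.0002  0.0004  0.1559 -0.0002 -0.0006 -0.0019] [-0.0998 -0.0002  0.1558 -0.0002 -0.0006 -0.0019]
```

```bash
python3 -m jog '0 0 0.05 0 0 0;0 0 0.1 0 0 0;0 0 0.145 0 0 0;0 0 0.156 0 0 0;-0.03 0 0.156 0 0 0;-0.06 0 0.156 0 0 0;-0.08 0 0.156 0 0 0;-0.09 0 0.156 0 0 0;-0.1 0 0.156 0 0 0;-0.1 0 0.156 0 0 0'; python3 -m jog '-0.004 0 0 0 0 0;-0.008 0 0 0 0 0;-0.01 0 0 0 0 0;-0.012 0 0 0 0 0;-0.012 0 0 0 0 0'; python3 st.py
```

```text
time_s: 48.27
ee_pos: [481.6, -341.6, 70.7]
ee_rot: [179.9, 0.0, 90.2]
force: [0.8, 0.4, 0.3]
gripper_width: 50.1
time_s: 48.68
ee_pos: [480.6, -343.9, 70.6]
ee_rot: [-179.9, -0.4, 90.1]
force: [0.3, 9.6, 4.1]
gripper_width: 50.0
pos [ 480.63 -343.86   70.62] F [-0.8  9.6  4.6] T [ 1.56  0.28 -0.32] 49.72041361340954 [-36.8  28.2  99.9   0.3  52.2 -37.2]
```

```bash
python3 -m jog '-0.004 0 0 0 0 0;-0.008 0 0 0 0 0;-0.01 0 0 0 0 0;-0.01 0 0 0 0 0'; python3 -m jog '-0.004 0 0 0 0 0;-0.008 0 0 0 0 0;-0.008 0 0 0 0 0'; python3 -m jog '-0.004 0 0 0 0 0;-0.006 0 0 0 0 0;-0.006 0 0 0 0 0'; python3 st.py
```

```text
time_s: 49.27
ee_pos: [479.7, -345.1, 70.6]
ee_rot: [-179.7, -0.8, 90.0]
force: [-0.5, 10.9, 5.9]
gripper_width: 50.4
time_s: 49.52
ee_pos: [479.1, -345.9, 70.7]
ee_rot: [-179.6, -1.2, 89.9]
force: [0.2, 8.9, 5.3]
gripper_width: 50.0
time_s: 49.77
ee_pos: [479.0, -346.1, 70.8]
ee_rot: [-179.6, -1.5, 89.8]
force: [1.4, 8.5, 4.5]
gripper_width: 50.3
pos [ 478.99 -346.06   70.81] F [1.2 9.  4. ] T [ 1.49 -0.11 -0.2 ] 50.06702188107155 [-37.5  28.6  99.2   1.1  53.5 -38. ]
```

```bash
python3 -m jog '-0.006 0.002 0 0 -0.01 -0.006;-0.012 0.003 0 0 -0.017 -0.008;-0.016 0.003 0 0 -0.017 -0.008;-0.016 0.003 0 0 -0.017 -0.008'; python3 st.py;python3 -m jog '-0.006 0 0 0 -0.005 -0.004;-0.012 0 0 0 -0.01 -0.006;-0.012 0 0 0 -0.01 -0.006'; python3 st.py
```

```text
time_s: 50.35
ee_pos: [478.5, -346.4, 70.3]
ee_rot: [-179.2, -0.9, 90.3]
force: [-0.7, 21.9, 10.6]
gripper_width: 50.1
pos [ 478.47 -346.36   70.32] F [-0.5 20.6 10. ] T [ 3.59  0.35 -0.43] 49.927538139842504 [-37.1  28.6  99.3   0.3  53.2 -37.6]
time_s: 50.85
ee_pos: [477.7, -346.3, 70.2]
ee_rot: [-179.1, -0.6, 90.7]
force: [1.3, 17.6, 7.1]
gripper_width: 50.2
pos [ 477.69 -346.35   70.18] F [ 1.2 16.9  7.6] T [ 2.92  0.   -0.44] 50.1367912114579 [-37.   28.5  99.4  -0.1  53.2 -37.7]
```

```bash
python3 -m jog '0.03 0 0 0 0 0;0.08 0 0 0 0 0;0.12 0 -0.05 0 0 0;0.15 0 -0.15 0 0 0;0.25 0 -0.25 0 0 0;0.35 0 -0.3 0 0 0;0.4 0 -0.35 0 0 0;0.4 0 -0.38 0 0 0'; python3 - <<'E'
from h import *
T=np.mean([grab_frame('top').astype(float) for _ in range(6)],0).astype(np.uint8);S=np.mean([grab_frame('scene').astype(float) for _ in range(4)],0).astype(np.uint8)
cv2.imwrite('pics/end2.png',np.hstack([cv2.resize(T[215:275,340:400,::-1],(400,400),interpolation=cv2.INTER_CUBIC),cv2.resize(S[230:290,300:360,::-1],(400,400),interpolation=cv2.INTER_CUBIC)]))
def dots(n,im,ps):
    g=im.mean(-1);o=[]
    for p in ps:
        x,y=int(round(p[0])),int(round(p[1]));w=g[y-3:y+4,x-3:x+4];w=np.clip(190-w,0,None)
        Y,X=np.mgrid[y-3:y+4,x-3:x+4];o.append(np.array([(w*X).sum(),(w*Y).sum()])/w.sum())
    q=[onz(n,p,114) for p in o];d=q[1]-q[0];print(n,np.round(o,1).tolist(),'ring ang',np.degrees(np.arctan2(d[1],d[0])),np.hypot(*d[:2]),((q[0]+q[1])/2).round(1))
dots('top',T,[(340+140/6.67-.4,215+189/6.67-.4),(340+292/6.67-.4,215+194/6.67-.4)])
dots('scene',S,[(300+152/6.67-.4,230+174/6.67-.4),(300+280/6.67-.4,230+254/6.67-.4)])
print(row([481.5,-418,200],[180,0,15.5]))
E
```

```text
time_s: 51.77
ee_pos: [477.0, -154.5, 252.1]
ee_rot: [-179.0, -0.6, 90.8]
force: [1.7, 0.2, -0.1]
gripper_width: 49.9
top [[359.5, 243.2], [382.5, 243.5]] ring ang -90.49120897028924 54.060422764012465 [ 481.7 -413.7  114. ]
scene [[320.1, 253.6], [343.7, 269.4]] ring ang -94.04786059822789 67.53074429876163 [ 482.9 -416.2  114. ]
[-0.5225  0.0033  0.0947 -0.015   0.0016  0.835 ]
```

View pics/end2.png

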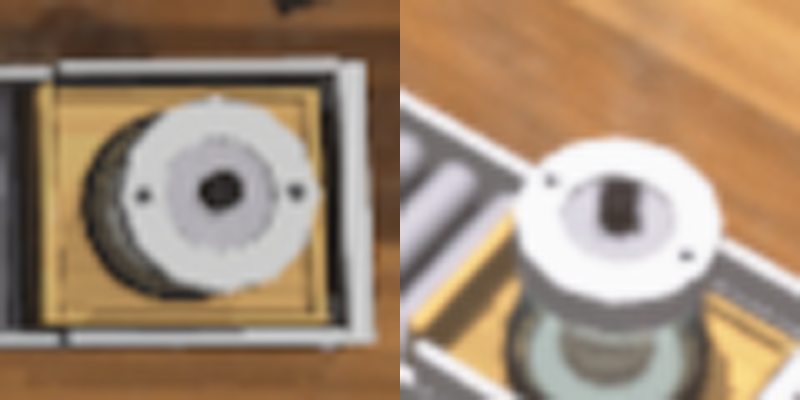

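The tray is square and home again. My release backed the ring off by up to 4°, so I'll gently snug it up to the stops once more.

```bash
python3 -m jog '-0.522 0.003 0.09 -0.015 0 0.83;-0.522 0.003 0.09 -0.015 0 0.83;-0.522 0.003 0.09 -0.015 0 0.83;-0.522 0.003 0.09 -0.015 0 0.83;-0.522 0.003 0.09 -0.015 0 0.83;-0.522 0.003 0.09 -0.015 0 0.83;-0.522 0.003 0.09 -0.015 0 0.83;-0.522 0.003 0.09 -0.015 0 0.83;-0.522 0.003 0.09 -0.015 0 0.83;-0.522 0.003 0.09 -0.015 0 0.83;-0.522 0.003 0.09 -0.015 0 0.83;-0.522 0.003 0.09 -0.015 0 0.83;-0.522 0.003 0.09 -0.015 0 0.83' 1; python3 st.py; python3 -c "
from h import *
print(row([481.7,-418,127],[180,0,16]))"
```

```text
time_s: 53.35
ee_pos: [481.0, -418.1, 201.5]
ee_rot: [180.0, 0.1, 16.0]
force: [-0.4, -0.4, 1.1]
gripper_width: 91.0
pos [ 481.22 -417.9   201.99] F [-0.   0.1 -0. ] T [-0.05  0.18 -0.  ] 91.45601359148536 [-41.9  25.1  83.9  -0.1  70.9  32.1]
[ 0.0008  0.0004  0.1504  0.0008  0.0012 -0.0003]
```

```bash
python3 -m jog '0 0 0.05 0 0 0;0 0 0.1 0 0 0;0 0 0.14 0 0 0;0 0 0.15 0 0 0;0 0 0.15 0 0 0'; python3 -m jog '0 0 0 0 0 0;0 0 0 0 0 0;0 0 0 0 0 0;0 0 0 0 0 0' -1 10; python3 st.py; python3 -m jog '0 0 0 0 0 0.01;0 0 0 0 0 0.02;0 0 0 0 0 0.02'; python3 st.py
```

```text
time_s: 54.02
ee_pos: [480.5, -417.2, 125.6]
ee_rot: [-179.9, 0.2, 16.0]
force: [-0.1, -0.2, -0.3]
gripper_width: 91.6
time_s: 54.35
ee_pos: [481.1, -417.8, 126.9]
ee_rot: [180.0, 0.1, 16.0]
force: [-0.4, -1.9, 0.8]
gripper_width: 67.6
pos [ 481.07 -417.84  126.88] F [ 0.2 -0.3  3.8] T [-0.15  0.14  0.01] 67.00776198347816 [-41.9  28.5  89.8  -0.2  61.7  32.1]
time_s: 54.85
ee_pos: [481.4, -417.9, 126.9]
ee_rot: [179.9, 0.1, 14.2]
force: [0.6, 0.6, 2.6]
gripper_width: 67.3
pos [ 481.33 -417.86  126.91] F [ 1.3 -0.3  2. ] T [-0.13 -0.1   0.07] 67.11621194463389 [-41.9  28.5  89.8  -0.1  61.7  33.9]
```

```bash
python3 -m jog '0 0 0 0 0 0.008;0 0 0 0 0 0.012;0 0 0 0 0 0.012'; python3 st.py
```

```text
time_s: 55.35
ee_pos: [481.5, -417.9, 126.9]
ee_rot: [179.9, 0.1, 13.1]
force: [2.1, 0.5, 1.7]
gripper_width: 66.9
pos [ 481.46 -417.9   126.92] F [ 1.6 -0.4  2. ] T [-0.14 -0.14  0.24] 66.60506498020294 [-41.9  28.5  89.8  -0.1  61.7  35. ]
```

Hard stop confirmed: torque rose 0.01, 0.07, 0.24 Nm with no slip of position. I release without turning back and take a final look.

```bash
python3 -m jog '0 0 0 0 0 0;0 0 0 0 0 0;0 0 0 0 0 0;0 0 -0.05 0 0 0;0 0 -0.12 0 0 0;0 0 -0.2 0 0 0;0 0 -0.27 0 0 0;0.1 -0.5 -0.27 0 0 0;0.1 -0.5 -0.27 0 0 0;0.1 -0.5 -0.27 0 0 0;0.1 -0.5 -0.27 0 0 0;0.1 -0.5 -0.27 0 0 0;0.1 -0.5 -0.27 0 0 0;0.1 -0.5 -0.27 0 0 0;0.1 -0.5 -0.27 0 0 0' 1; python3 - <<'E'
from h import *
T=np.mean([grab_frame('top').astype(float) for _ in range(6)],0).astype(np.uint8);S=grab_frame('scene')
cv2.imwrite('pics/end3.png',np.hstack([cv2.resize(T[145:275,280:410,::-1],(390,390),interpolation=cv2.INTER_CUBIC),cv2.resize(S[190:320,270:400,::-1],(390,390),interpolation=cv2.INTER_CUBIC)]))
E
```

```text
time_s: 56.85
ee_pos: [473.1, -160.9, 261.7]
ee_rot: [180.0, 0.1, 13.3]
force: [-0.5, -0.4, 0.9]
gripper_width: 91.3
```

View pics/end3.png

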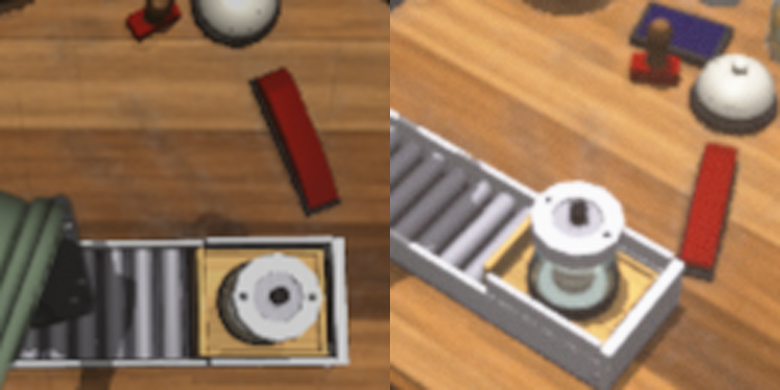

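The final picture shows the jar closed, the dots along the track axis, the tray edges in the same pixels as after the second push, and the stapler and stamp in place. Handing in.

```bash
python3 -c "
from workcell import *
print(job_done())"
```

```text
the job is handed in; nothing more can be done
None
```

The job is done and handed in at about 57 s of the 192 s allowed. The tray is home in the bay and all three macarons are in the jar. The disc is seated flat, knob up, with the ring screwed down clockwise to its stops.

**Last checks**
- **Tray home:** the pushing TCP stalled at y = -346.4 with 17 to 21 N, the same place as the first push (-346.5). In the last picture the tray edges sit in the same pixels as just after that push.
- **Disc:** it touched at TCP height 136.1 mm against 136 mm expected when seated, and looked flat in both views.
- **Ring:** the torque rose from 0.01 to 0.24 Nm over the last 3 degrees of turning. The lug dots lie along the jar's axis.
- **Bystanders:** the stapler and date stamp look unmoved in the pictures.

**What went wrong on the way**
- **Till contact:** while I was re-gripping the disc, something pressed about 16 N on the gripper, probably the till's corner. I backed off, and it was below the 40 N limit.
- **Ring over-turned:** the first tightening went a few degrees too far. It twisted the tray by about 2 degrees and pulled it back by about 2 mm. I pushed the tray square and home again, then re-tightened the ring gently.
- **Not re-pushed:** I did not push the tray again after that re-tightening. The readings and the picture showed less than about 0.5 mm of movement.

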